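# Pack the pastry kit tray and leave the odd ones out

### The job

From the things on the steel table, pack the white kit tray for the next baker: stand the small steel ring mould in the middle of the yellow pad, the middle-sized ring mould in the middle of the green pad and the tub with the red lid in the middle of the red pad, all upright, and lay the rolling pin across the tray in the notches of both grey ribs, centred along its length. The largest ring mould and the tub with the blue lid belong to someone else: leave them where they stand, and let go of everything at the end.

Things in the scene. Friction and masses are not known exactly. Their poses are not given: they have to be found in the camera images.
- kit_tray: White fixed tray, 200 (x) by 290 (y) mm. Origin: centre of underside. Rim 15 mm high, 5 thick; floor 3 mm. Near half: three pads. Far half: two grey ribs, 16 mm thick, at y = -105 and +105 mm, each with a V notch along y at x = +50 mm: sides 40 deg from level, 40 mm wide on top (27 mm over the table). A 30 mm pin lying in both has its axis along y at x = +50, z = 29.6 mm.
- yellow_pad: Flat yellow disc, 62 mm across, 3 mm thick, fixed in the tray. Origin at the centre of its underside; its top is 3 mm above that, 6 mm over the table. The three pads lie 95 mm apart at x = -45 mm of the tray, in any order.
- green_pad: Flat green disc, 74 mm across, 3 mm thick, fixed in the tray; origin at the centre of its underside, its top 6 mm over the table.
- red_pad: Flat red disc, 80 mm across, 3 mm thick, fixed in the tray; origin at the centre of its underside, its top 6 mm over the table.
- small_mould: The smallest of the three steel ring moulds (open tubes standing on end) on the steel table: 44 mm across, 34 mm high. Origin at the centre of its underside, z up along its axis. Can be gripped across its outside.
- middle_mould: The middle-sized steel ring mould: 55 mm across, 34 mm high. Origin at the centre of its underside, z up along its axis. Can be gripped across its outside.
- red_tub: Round white tub with a red lid, on the steel table, 61 mm across the lid, 42 mm high, sides tapering slightly toward the foot, lid fixed. Origin at the centre of its underside, z up.
- pin_mid (a point): Middle of the wooden rolling pin (on its axis): a plain round rod 30 mm thick and 300 mm long, its y axis along the rod. It lies loose on the table, so this point is 15 mm over the table; it can roll.
- large_mould: The largest steel ring mould, 69 mm across, 32 mm high: does not belong in the kit, stays where it is. Origin at the centre of its underside.
- blue_tub: Round white tub with a blue lid, 73 mm across, 47 mm high: does not belong in the kit, stays where it is. Origin at the centre of its underside.

How it is judged:
By the outcome, as a careful person would: the job done as asked, in the order asked, and still so for the second after the job is handed in, with the robot touching nothing.
It also fails if it takes over 99 s, if anything falls off the work surface, if the arm or the gripper's body presses on something with over 40 N, if the wrist force passes 120 N, or if a joint passes its speed limit or range.

### The arm

A 7-joint arm with a two-finger parallel gripper is mounted at the origin on a cart in front of the work surface, level with it; the furniture and walls round the work are solid. World frame = base frame: x ahead of the robot, y to its left, z up, the work surface at z = 0. Lengths are in m, angles in rad, forces in N, time in s.
With the tool pointing down it reaches from about 0.4 to 0.85 m from the base axis. Payload 4.5 kg.
Tool frame: the origin (TCP) lies on the centre line of the jaws, within the pads' length; the fingertips stand 8 mm ahead of it and the grasp point (between the pads) lies 11 mm behind it; z points along the fingers, x is the direction in which the jaws open and shut, and the axes are right-handed (so a half turn about z gives the same grasp; the last joint's range is limited). The gripper opens to 88 mm and grips with 3 to 60 N. Pads are 18 mm wide; open, the fingers measure 123 mm over their backs; the gripper's body (75 mm by 187 mm) begins 45 mm behind the grasp point.
Start: joints at [1.277, 0.689, -0.195, 1.565, 0.157, 0.902, -0.215], TCP at [0.201, -0.592, 0.247] pointing down, gripper open.
Joint ranges: [-3.01, 3.01], [-0.46, 2.08], [-1.47, 1.51], [0.13, 2.56], [-1, 4.14], [0.04, 2.09], [-2.66, 2.66]. Speed limits (rad/s): [2.57, 2.57, 3.14, 3.14, 3.14, 3.14, 3.14].

### API

Orientations are given as a unit quaternion [x, y, z, w].
In Python, from plant import get_state, snapshot, finish_job, boxes_of, pinpoint gives the robot as it stands.
- The arm moves only by the shell command python3 -m creep 'ROWS' [FORCE]. ROWS is JSON, a list of rows, each an object with "hand": the finger opening in m, from 0 to 0.0881; "slide": the shift along the tool's x, y, z in m, a list of three; "turn": the turn about the tool's z in degrees. A call has 1 to 5 rows; each row shifts and turns the commanded pose from where the row before left it, along the tool's axes as they then stand; what a row does not reach is not made up. A row lasts 1/8 s, in which the tool goes at most 62.5 mm and 10.7 degrees, less where a joint would pass 70% of its speed; a pose out of reach is approached as far as the arm can. A call is refused whole if a number of a shift passes 0.0625 or a number of a turn 10.7, either way. A call with a gripper value outside its range is refused whole. The fingers move at their own pace and stop on an object; FORCE is the grip in N (left out, the last holds). Time passes only in rows, so rows that do not move let the fingers close. It gives the time, the measured TCP pose, the force and the opening at its end, in the units of the state.
- get_state(): the state, without advancing time (a new reading comes with each control period).
- snapshot(name): name is "scene" or "top"; returns a dict with "frame" (400x640x3 uint8, red, green, blue), "depth" (400x640 float32, m along the optical axis (not along the pixel's ray), 0 where there is no reading), "mtx" (3x3 intrinsics, pixels), "camera_from_world" (4x4, takes a point from world to camera coordinates). Camera axes: x right, y down, z forward; pixel columns grow to the right and rows downward; lengths in m; the calibration is good to about 2 mm. A picture is of the moment at which its call begins.
- finish_job(): hands the job in, once; it reports no verdict.
Trained networks look in a picture, given as the dict that the camera call returned (one of the last four; its "shot" number tells which), for a name from the list of things; names that differ only in an ending like _2 or _b are one class to them, and where a whole thing is asked for, a point or a joint stands for the part that bears it (a point fixed in the world has none). Each returns a list of dicts, best first, with "conf" (0 to 1); they miss things now and then, are a little off and sometimes report something else, mostly with a low value. They report only what shows in the picture. A call takes as long as a camera call.
- boxes_of(target, picture): "uv" ([column, row] in pixels, amid what is visible of it).
- pinpoint(target, picture): "uv" ([column, row] in pixels: a listed point, or the origin of a listed thing).
The state is a dict: "clock": time; "q": joint angles; "qd": joint speeds; "joint_torque": joint torques, N m; "tool_pos": TCP position; "eef_rot": TCP orientation; "contact_force": force on the tool from outside, world axes, zero at the start; "moment": the same for the moment, N m; "opening": opening from 0.0 (shut) to 1.0 (fully open).
Only numpy, scipy, OpenCV 4.12 (cv2) and the standard library are available. Lean on these libraries where they do the work, as an engineer would, in place of code of your own. Each camera call takes 0.05 s, during which the arm holds its last target.

## Working session

There is one attempt and no reset: what is moved stays moved. The work goes in short steps, Python scripts to look and compute and a shell command to move; the robot and the scene stay as the last step left them, time stands still between calls to the robot, and variables do not carry over. Pictures are saved under pics/ and viewed, and the job is handed in when it is done.

```bash
ls; mkdir -p pics; python3 - <<'E'
from plant import *
import cv2
s=get_state();print({k:s[k] for k in('clock','tool_pos','eef_rot','opening','contact_force')})
for n in("scene","top"):
    d=snapshot(n);cv2.imwrite(f"pics/{n}0.png",d["frame"][:,:,::-1]);print(n,d["mtx"],d["camera_from_world"])
E
```

```text
pics
{'clock': 0.0, 'tool_pos': array([ 0.2009928 , -0.59116433,  0.24591996]), 'eef_rot': array([ 8.13036160e-01, -5.82212501e-01, -7.62446053e-04, -4.73420283e-04]), 'opening': 0.9998538333714353, 'contact_force': array([ 0.89020737, -0.64634183,  0.4794857 ])}
scene [[492.39747839   0.         320.03727821]
 [  0.         492.39747839 200.90333613]
 [  0.           0.           1.        ]] [[-0.64288252 -0.76579029  0.01634911  0.31122648]
 [-0.48396428  0.38955976 -0.78359541  0.30286386]
 [ 0.5937008  -0.51167218 -0.62105631  0.80522358]
 [ 0.          0.          0.          1.        ]]
top [[393.99155797   0.         322.69946833]
 [  0.         393.99155797 199.07306639]
 [  0.           0.           1.        ]] [[ 0.01489075 -0.99987015  0.00616013 -0.02579535]
 [-0.9966839  -0.01533563 -0.07991263  0.53774455]
 [ 0.07999672 -0.00494975 -0.99678284  1.06787593]
 [ 0.          0.          0.          1.        ]]
```

View pics/scene0.png

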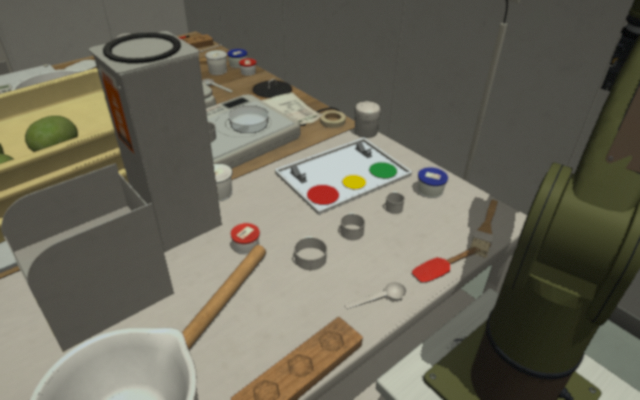

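View pics/top0.png

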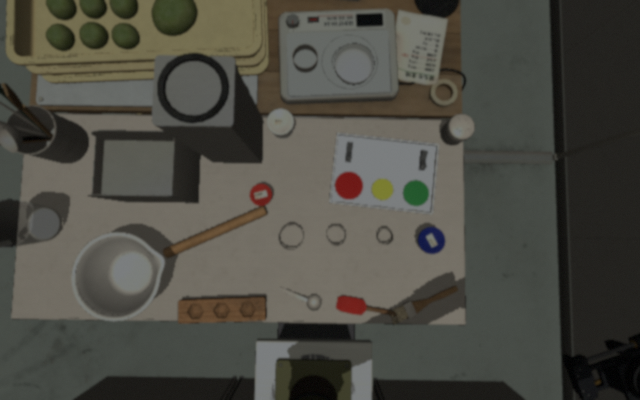

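The top view shows the tray at (383,172), with red, yellow and green pads at (348,185), (382,189) and (415,193). The moulds are at (385,235), (336,234) and (291,235). The red tub is at (261,194), the blue tub at (431,239), and the pin runs from (168,250) to (266,211).

```bash
cat > h.py <<'E'
from plant import *
import numpy as np, cv2
def ray(d,uv,z):
    T=d["camera_from_world"];R=T[:3,:3];c=-R.T@T[:3,3]
    v=R.T@np.linalg.solve(d["mtx"],[uv[0],uv[1],1.0])
    return c+v*(z-c[2])/v[2]
def cloud(d):
    T=d["camera_from_world"];R=T[:3,:3];c=-R.T@T[:3,3]
    v,u=np.mgrid[0:400,0:640]
    p=np.stack([u,v,np.ones_like(u)],-1)@np.linalg.inv(d["mtx"]).T
    return (p*d["depth"][...,None])@R+c
def proj(d,P):
    P=np.atleast_2d(P);T=d["camera_from_world"];q=P@T[:3,:3].T+T[:3,3];q=q@d["mtx"].T
    return q[:,:2]/q[:,2:]
E
python3 - <<'E'
from h import *
Z=dict(kit_tray=0,yellow_pad=.003,green_pad=.003,red_pad=.003,small_mould=0,middle_mould=0,red_tub=0,pin_mid=.015,large_mould=0,blue_tub=0)
np.set_printoptions(precision=4,suppress=True)
for n in("top","scene"):
    d=snapshot(n);np.savez(f"{n}.npz",**{k:d[k] for k in("frame","depth","mtx","camera_from_world")})
    C=cloud(d)
    for k in Z:
        r=pinpoint(k,d)
        for q in r[:2]: print(n,k,q["conf"],q["uv"],ray(d,q["uv"],Z[k]))
    if n=="top":
        h=C[...,2]; print("table z",np.median(h[260:300,300:420]))
        for m,(u,v) in dict(red=(261,194),pin=(240,221),tower=(230,130),bin=(145,165),bowlrim=(163,260)).items(): print(m,C[v,u])
E
```

```text
top kit_tray 0.65 [415.9, 191.6] [ 0.5651 -0.2811  0.    ]
top yellow_pad 0.55 [380.4, 188.2] [ 0.5728 -0.1801  0.003 ]
top green_pad 0.66 [416.8, 194.2] [ 0.5574 -0.2828  0.003 ]
top red_pad 0.59 [351.2, 186.8] [ 0.5755 -0.0976  0.003 ]
top red_pad 0.58 [413.5, 192.7] [ 0.5615 -0.2735  0.003 ]
top small_mould 0.39 [383.1, 237.9] [ 0.4333 -0.1885  0.    ]
top middle_mould 0.44 [338.0, 237.9] [ 0.4315 -0.0622  0.    ]
top red_tub 0.74 [263.3, 194.2] [0.551 0.15  0.   ]
top pin_mid 0.74 [213.8, 231.9] [0.4431 0.2814 0.015 ]
top pin_mid 0.35 [416.4, 193.3] [ 0.5588 -0.2788  0.015 ]
top large_mould 0.62 [288.6, 237.6] [0.4303 0.076  0.    ]
top blue_tub 0.86 [427.2, 239.3] [ 0.4313 -0.3122  0.    ]
table z -0.0003793557862874497
red [0.548  0.1507 0.0381]
pin [0.474  0.2076 0.0274]
tower [0.6386 0.1618 0.3725]
bin [0.6088 0.4306 0.1248]
bowlrim [0.3704 0.3876 0.091 ]
scene kit_tray 0.74 [342.9, 175.2] [ 0.6132 -0.185   0.    ]
scene yellow_pad 0.74 [355.2, 181.5] [ 0.5705 -0.1879  0.003 ]
scene green_pad 0.62 [384.0, 170.8] [ 0.558  -0.2786  0.003 ]
scene green_pad 0.54 [215.8, 296.2] [0.4663 0.2747 0.003 ]
scene red_pad 0.65 [321.1, 195.7] [ 0.5797 -0.0835  0.003 ]
scene red_pad 0.41 [345.9, 176.1] [ 0.6024 -0.1854  0.003 ]
scene small_mould 0.9 [394.8, 213.3] [ 0.4238 -0.1768  0.    ]
scene small_mould 0.43 [344.9, 173.9] [ 0.6143 -0.1929  0.    ]
scene middle_mould 0.9 [350.9, 231.5] [ 0.4417 -0.054   0.    ]
scene middle_mould 0.63 [217.2, 299.6] [0.4598 0.2759 0.    ]
scene red_tub 0.61 [247.2, 244.0] [0.5526 0.1469 0.    ]
scene pin_mid 0.8 [217.2, 297.3] [0.4525 0.2783 0.015 ]
scene large_mould 0.91 [310.9, 259.5] [0.4302 0.0701 0.    ]
scene blue_tub 0.65 [429.6, 190.3] [ 0.4308 -0.3096  0.    ]
```

```bash
python3 - <<'E'
import cv2,numpy as np
f=np.load("top.npz")["frame"];g=np.load("scene.npz")["frame"]
a=cv2.resize(f[120:320,60:480][:,:,::-1],None,fx=1.9,fy=1.9,interpolation=cv2.INTER_CUBIC)
cv2.imwrite("pics/topz.png",np.clip(a*1.7,0,255))
E
```

```text
[ WARN:0@0.088] global loadsave.cpp:1063 imwrite_ Unsupported depth image for selected encoder is fallbacked to CV_8U.
```

View pics/topz.png

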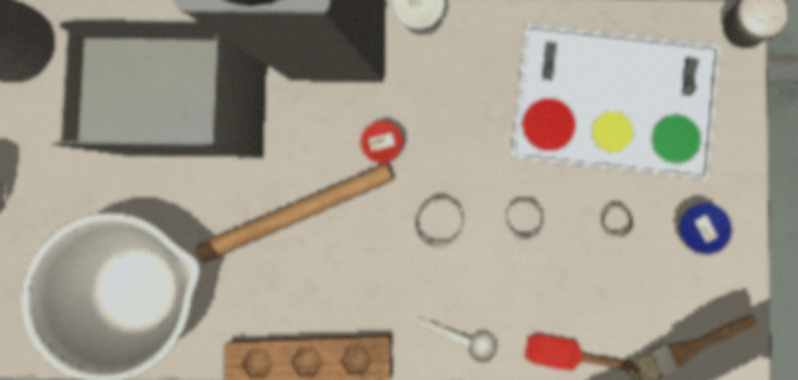

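```bash
python3 - <<'E'
from h import *
np.set_printoptions(precision=4,suppress=True)
D={n:dict(np.load(n+".npz")) for n in("top","scene")}
for n,d in D.items():
    hsv=cv2.cvtColor(d["frame"],cv2.COLOR_RGB2HSV)
    H,S,V=hsv[...,0].astype(int),hsv[...,1],hsv[...,2]
    C=cloud(d)
    def blob(nm,hs,z,box,s=110):
        m=(np.min([np.abs((H-h+90)%180-90) for h in hs],0)<8)&(S>s)&(V>50)
        w=ray(d,box,z); 
        P=C[...,:2]; m&=(np.hypot(P[...,0]-w[0],P[...,1]-w[1])<.06)
        k,l,st,ct=cv2.connectedComponentsWithStats(m.astype(np.uint8))
        if k<2: print(n,nm,'none');return
        i=1+st[1:,4].argmax()
        v,u=np.nonzero(l==i)
        pts=np.stack([u,v],1).astype(np.int32)
        e=cv2.fitEllipse(cv2.convexHull(pts))
        print(n,nm,st[i,4],ray(d,ct[i],z),ray(d,e[0],z),e[1])
    pr=lambda x,y,z:proj(d,[x,y,z])[0]
    blob("red",[0,178],.006,pr(.577,-.09,.006))
    blob("yellow",[26],.006,pr(.571,-.185,.006))
    blob("green",[65,72],.006,pr(.558,-.28,.006),80)
    blob("redtub",[0,178],.042,pr(.55,.15,.042))
    blob("bluetub",[115,120],.047,pr(.431,-.31,.047),90)
    for nm,x,y,r in(("small",.43,-.185,.022),("mid",.435,-.06,.0275),("large",.43,.073,.0345),("rtub",.551,.149,.03),("blue",.431,-.311,.036)):
        m=(np.hypot(C[...,0]-x,C[...,1]-y)<r+.02)&(C[...,2]>.008)&(C[...,2]<.06)
        p=C[m]; 
        print(n,nm,m.sum(),"bbox",p[:,:2].min(0),p[:,:2].max(0),"mid",(p[:,:2].min(0)+p[:,:2].max(0))/2,"z",p[:,2].max())
    m=(C[...,2]>.008)&(C[...,2]<.045)&(S>90)&(H<25)&(H>5)&(C[...,0]>.37)&(C[...,0]<.55)&(C[...,1]>.1)&(C[...,1]<.45)
    k,l,st,ct=cv2.connectedComponentsWithStats(m.astype(np.uint8));i=1+st[1:,4].argmax()
    p=C[l==i];c=p.mean(0);u,s,vt=np.linalg.svd(p[:,:2]-c[:2],full_matrices=False);ax=vt[0]
    t=(p[:,:2]-c[:2])@ax
    print(n,"pin",c,ax,t.min(),t.max(),c[:2]+ax*(t.min()+t.max())/2,np.median(p[:,2]))
    # ribs: dark points in tray far half
    tx=C[...,0];ty=C[...,1]
    for nm,yy in(("ribL",-.1),("ribR",-.30)):
        m=(C[...,2]>.012)&(C[...,2]<.05)&(tx>.6)&(tx<.72)&(np.abs(ty-yy)<.035)&(V<110)
        p=C[m]; 
        if len(p): print(n,nm,len(p),p.mean(0),p.min(0),p.max(0))
E
```

```text
top red 559 [ 0.5796 -0.0893  0.006 ] [ 0.5798 -0.0893  0.006 ] (26.20343017578125, 26.653430938720703)
top yellow 311 [ 0.5708 -0.184   0.006 ] [ 0.5706 -0.1841  0.006 ] (19.575300216674805, 19.9740047454834)
top green 469 [ 0.5614 -0.2783  0.006 ] [ 0.5612 -0.2783  0.006 ] (24.06806755065918, 24.558149337768555)
top redtub 292 [0.5472 0.151  0.042 ] [0.5472 0.1508 0.042 ] (21.72739028930664, 22.380977630615234)
top bluetub 406 [ 0.4314 -0.3084  0.047 ] [ 0.4312 -0.3093  0.047 ] (24.96683120727539, 26.505889892578125)
top small 71 bbox [ 0.4173 -0.2109] [ 0.4582 -0.1684] mid [ 0.4377 -0.1896] z 0.03751786036424809
top mid 60 bbox [ 0.4123 -0.0799] [ 0.4643 -0.0279] mid [ 0.4383 -0.0539] z 0.03711622305901874
top large 90 bbox [0.3973 0.0369] [0.4651 0.103 ] mid [0.4312 0.0699] z 0.034718272074416356
top rtub 448 bbox [0.502  0.1228] [0.5752 0.1825] mid [0.5386 0.1526] z 0.046690504442918
top blue 617 bbox [ 0.3929 -0.3455] [ 0.4653 -0.2745] mid [ 0.4291 -0.31  ] z 0.052274699733330765
top pin [0.4445 0.2759 0.027 ] [-0.4173  0.9088] -0.14781467502847515 0.1483416335669104 [0.4444 0.
[... 844 characters left out ...]

scene mid 438 bbox [ 0.4111 -0.0842] [ 0.4665 -0.0273] mid [ 0.4388 -0.0558] z 0.03643171405993384
scene large 576 bbox [0.3977 0.0333] [0.4685 0.1029] mid [0.4331 0.0681] z 0.03612574791637346
scene rtub 720 bbox [0.5012 0.1216] [0.5772 0.1828] mid [0.5392 0.1522] z 0.0465333590664031
scene blue 734 bbox [ 0.3927 -0.3472] [ 0.4679 -0.2738] mid [ 0.4303 -0.3105] z 0.050804968729154965
scene pin [0.4429 0.2691 0.0267] [-0.4202  0.9074] -0.14110193693565942 0.11827617294271342 [0.4477 0.2588] 0.02797494855375754
scene ribL 65 [ 0.6769 -0.0848  0.0184] [ 0.6483 -0.0931  0.0123] [ 0.7037 -0.0778  0.0267]
scene ribR 47 [ 0.6571 -0.2937  0.0183] [ 0.6268 -0.3026  0.0122] [ 0.6791 -0.2841  0.0279]
```

```bash
python3 - <<'E'
from h import *
np.set_printoptions(precision=3,suppress=True)
for n in("top","scene"):
    d=dict(np.load(n+".npz"));C=cloud(d).reshape(-1,3)
    C=C[(d["depth"]>0).ravel()]
    for nm,b in dict(tower=(.57,.8,.06,.3,.06,.4),towerlow=(.57,.8,.06,.3,.06,.12),bowlnear=(.33,.47,.28,.46,.04,.2),bin=(.48,.75,.28,.6,.06,.3)).items():
        p=C[(C[:,0]>b[0])&(C[:,0]<b[1])&(C[:,1]>b[2])&(C[:,1]<b[3])&(C[:,2]>b[4])&(C[:,2]<b[5])]
        if len(p): print(n,nm,len(p),p.min(0),p.max(0))
    p=C[(C[:,0]>.2)&(C[:,0]<.5)&(C[:,1]>.3)&(C[:,1]<.7)&(C[:,2]>.06)&(C[:,2]<.2)]
    q=p[p[:,1]<p[:,1].min()+.03]; print("bowl tip",q[::6])
E
```

```text
top tower 6479 [0.637 0.066 0.06 ] [0.778 0.3   0.4  ]
top towerlow 904 [0.637 0.066 0.06 ] [0.778 0.294 0.12 ]
top bowlnear 370 [0.33  0.384 0.04 ] [0.428 0.46  0.097]
top bin 6857 [0.523 0.28  0.06 ] [0.674 0.541 0.3  ]
bowl tip [[0.393 0.412 0.095]
 [0.39  0.406 0.093]
 [0.385 0.413 0.092]
 [0.385 0.398 0.091]
 [0.383 0.399 0.091]
 [0.38  0.398 0.091]
 [0.378 0.401 0.09 ]
 [0.375 0.404 0.088]
 [0.375 0.388 0.09 ]
 [0.373 0.393 0.092]
 [0.37  0.399 0.089]
 [0.366 0.413 0.072]
 [0.368 0.39  0.092]
 [0.365 0.395 0.09 ]
 [0.362 0.404 0.08 ]
 [0.363 0.384 0.092]
 [0.36  0.392 0.093]
 [0.357 0.399 0.087]
 [0.353 0.409 0.075]
 [0.355 0.387 0.09 ]
 [0.353 0.392 0.092]
 [0.35  0.395 0.09 ]
 [0.347 0.397 0.09 ]
 [0.345 0.4   0.09 ]
 [0.341 0.405 0.082]
 [0.339 0.403 0.087]
 [0.338 0.398 0.092]
 [0.335 0.397 0.095]
 [0.332 0.399 0.091]
 [0.33  0.396 0.091]
 [0.327 0.393 0.091]
 [0.322 0.403 0.091]
 [0.32  0.399 0.096]
 [0.318 0.395 0.093]
 [0.313 0.404 0.093]
 [0.31  0.402 0.092]
 [0.308 0.399 0.094]
 [0.305 0.397 0.092]
 [0.3   0.407 0.091]
 [0.297 0.404 0.091]
 [0.295 0.401 0.094]
 [0.29  
[... 3673 characters left out ...]
0.07 ]
 [0.309 0.409 0.084]
 [0.296 0.405 0.095]
 [0.324 0.414 0.068]
 [0.308 0.41  0.083]
 [0.295 0.405 0.095]
 [0.321 0.414 0.069]
 [0.304 0.41  0.085]
 [0.294 0.405 0.093]
 [0.315 0.413 0.073]
 [0.296 0.41  0.093]
 [0.289 0.403 0.094]
 [0.308 0.412 0.078]
 [0.291 0.409 0.096]
 [0.287 0.402 0.093]
 [0.303 0.411 0.081]
 [0.287 0.408 0.096]
 [0.312 0.413 0.069]
 [0.29  0.411 0.093]
 [0.284 0.405 0.094]
 [0.295 0.413 0.087]
 [0.285 0.408 0.094]
 [0.294 0.413 0.086]
 [0.283 0.409 0.095]
 [0.293 0.414 0.085]
 [0.282 0.409 0.095]
 [0.285 0.414 0.092]
 [0.278 0.408 0.095]
 [0.278 0.41  0.094]
 [0.276 0.411 0.095]
 [0.273 0.411 0.097]
 [0.273 0.41  0.093]
 [0.27  0.412 0.095]
 [0.267 0.413 0.094]]
```

```bash
python3 -m creep '[{"slide":[0,-0.0,0],"turn":9.4,"hand":0.07},{"slide":[0,0,0],"turn":9.4,"hand":0.07}]' 20; python3 -c "
from plant import *;s=get_state();print(s)"
```

```text
clock: 1.45
tool_pos: [0.2012, -0.5917, 0.2467]
eef_rot: [-0.705, 0.709, -0.0, 0.0]
contact_force: [-0.1, 1.1, 0.1]
opening: 0.805
{'clock': 1.45, 'q': array([ 1.22398566,  0.68544659, -0.09868482,  1.56844269,  0.07995438,
        0.8915205 , -0.47935446]), 'qd': array([-0.2148846 , -0.01225055,  0.37974599,  0.01381933, -0.30510953,
       -0.03904044, -1.02907605]), 'joint_torque': array([ 1.20866228e+00, -5.28022456e+01, -6.81969244e-01, -1.54779035e+01,
        2.74895467e-01,  1.39487573e-02,  1.08889706e+00]), 'tool_pos': array([ 0.2012465, -0.5917452,  0.2467388]), 'eef_rot': array([-7.05066396e-01,  7.09141283e-01, -1.03737045e-04,  8.27995557e-05]), 'contact_force': array([-0.1130376 ,  1.08267204,  0.11416329]), 'moment': array([0.07237453, 0.01110501, 0.01585694]), 'opening': 0.8054602719739503}
```

```bash
python3 -m creep '[{"slide":[-0.0575,-0.034,0]},{"slide":[-0.0575,-0.034,0]},{"slide":[-0.0575,-0.034,0]},{"slide":[-0.0575,-0.034,0.02]},{"slide":[-0.0575,-0.034,0.03]}]' && python3 -m creep '[{"slide":[-0.0575,-0.034,0.05]},{"slide":[-0.057,-0.033,0.05]},{"slide":[0,0,0]},{"slide":[0,0,0]}]'
```

```text
$[0]: bad value
```

```bash
python3 -m creep '[{"slide":[-0.0575,-0.034,0],"turn":0,"hand":0.07},{"slide":[-0.0575,-0.034,0],"turn":0,"hand":0.07},{"slide":[-0.0575,-0.034,0],"turn":0,"hand":0.07},{"slide":[-0.0575,-0.034,0.02],"turn":0,"hand":0.07},{"slide":[-0.0575,-0.034,0.03],"turn":0,"hand":0.07}]'
```

```text
clock: 2.08
tool_pos: [0.358, -0.3286, 0.2036]
eef_rot: [-0.707, 0.707, -0.002, 0.0]
contact_force: [1.6, -0.6, -0.7]
opening: 0.793
```

```bash
python3 -m creep '[{"slide":[-0.045,-0.025,0.03],"turn":0,"hand":0.07},{"slide":[-0.045,-0.025,0.03],"turn":0,"hand":0.07},{"slide":[0,0,0],"turn":0,"hand":0.07},{"slide":[0,0,0],"turn":0,"hand":0.07}]'
```

```text
clock: 2.58
tool_pos: [0.4063, -0.2404, 0.1433]
eef_rot: [-0.707, 0.707, -0.0, -0.0]
contact_force: [0.0, 0.2, -0.5]
opening: 0.79
```

```bash
python3 -m creep '[{"slide":[-0.0506,-0.0321,0],"turn":0,"hand":0.07},{"slide":[0,0,0.06],"turn":0,"hand":0.07},{"slide":[0,0,0],"turn":0,"hand":0.07}]'; python3 - <<'E'
from h import *
for n in("top","scene"):
    d=snapshot(n);f=d["frame"];u,v=proj(d,[.438,-.19,.04])[0].astype(int)
    c=f[v-55:v+55,u-55:u+55]
    cv2.imwrite(f"pics/a_{n}.png",cv2.resize(np.clip(c[:,:,::-1]*1.5,0,255).astype(np.uint8),(550,550),interpolation=cv2.INTER_CUBIC))
E
```

```text
clock: 2.95
tool_pos: [0.4353, -0.1897, 0.0804]
eef_rot: [-0.706, 0.708, 0.004, -0.002]
contact_force: [-1.5, 0.0, -0.3]
opening: 0.795
```

View pics/a_scene.png

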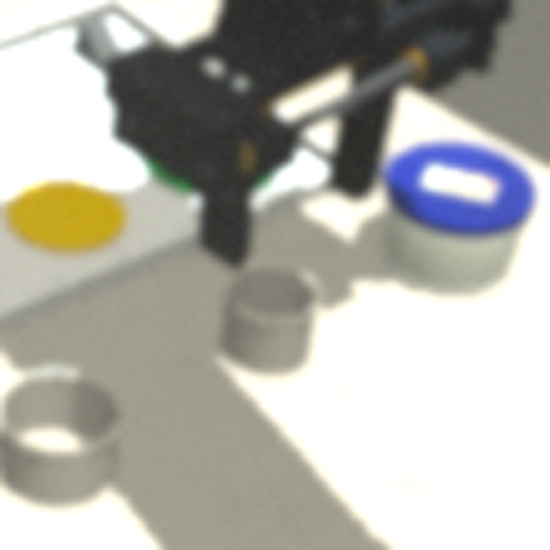

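The gripper is above the small mould, at (270,320) in the crop, with its fingers on both sides. Next I descend and close.

```bash
python3 -m creep '[{"slide":[0,-0.002,0.032],"turn":0,"hand":0.07},{"slide":[0,0,0.03],"turn":0,"hand":0.07},{"slide":[0,0,0],"turn":0,"hand":0.07},{"slide":[0,0,0],"turn":0,"hand":0.035},{"slide":[0,0,0],"turn":0,"hand":0.035}]' 20; python3 -m creep '[{"slide":[0,0,0],"turn":0,"hand":0.035},{"slide":[0,0,0],"turn":0,"hand":0.035},{"slide":[0,0,0],"turn":0,"hand":0.035}]'; python3 - <<'E'
from h import *
for n in("top","scene"):
    d=snapshot(n);f=d["frame"];u,v=proj(d,[.438,-.19,.04])[0].astype(int)
    c=f[v-55:v+55,u-55:u+55]
    cv2.imwrite(f"pics/b_{n}.png",cv2.resize(np.clip(c[:,:,::-1]*1.5,0,255).astype(np.uint8),(550,550),interpolation=cv2.INTER_CUBIC))
E
```

```text
clock: 3.68
tool_pos: [0.4413, -0.19, 0.0231]
eef_rot: [-0.707, 0.707, -0.001, 0.001]
contact_force: [-1.3, -0.3, 0.5]
opening: 0.589
clock: 4.05
tool_pos: [0.441, -0.1897, 0.0223]
eef_rot: [-0.707, 0.707, -0.001, 0.0]
contact_force: [-0.5, 0.2, 9.2]
opening: 0.492
```

View pics/b_scene.png

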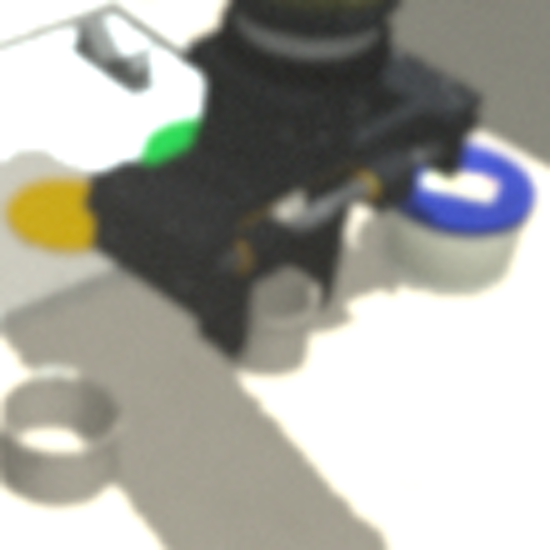

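```bash
python3 -m creep '[{"slide":[0,0,-0.02],"turn":0,"hand":0.035},{"slide":[0,0,-0.05],"turn":0,"hand":0.035},{"slide":[-0.0035,-0.05,0],"turn":0,"hand":0.035},{"slide":[-0.0035,-0.05,0],"turn":0,"hand":0.035},{"slide":[0,-0.032,0],"turn":0,"hand":0.035}]'; python3 -m creep '[{"slide":[0,0,0.035],"turn":0,"hand":0.035},{"slide":[0,0,0],"turn":0,"hand":0.035},{"slide":[0,0,0],"turn":0,"hand":0.035}]'; python3 - <<'E'
from h import *
for n in("top","scene"):
    d=snapshot(n);f=d["frame"];u,v=proj(d,[.57,-.183,.04])[0].astype(int)
    c=f[v-55:v+55,u-55:u+55]
    cv2.imwrite(f"pics/c_{n}.png",cv2.resize(np.clip(c[:,:,::-1]*1.5,0,255).astype(np.uint8),(550,550),interpolation=cv2.INTER_CUBIC))
E
```

```text
clock: 4.78
tool_pos: [0.575, -0.1812, 0.0919]
eef_rot: [0.708, -0.707, 0.001, -0.001]
contact_force: [-0.2, 0.6, -0.7]
opening: 0.49
clock: 5.15
tool_pos: [0.5719, -0.1825, 0.0568]
eef_rot: [-0.707, 0.707, 0.0, -0.0]
contact_force: [0.8, -0.1, -1.2]
opening: 0.492
```

View pics/c_scene.png

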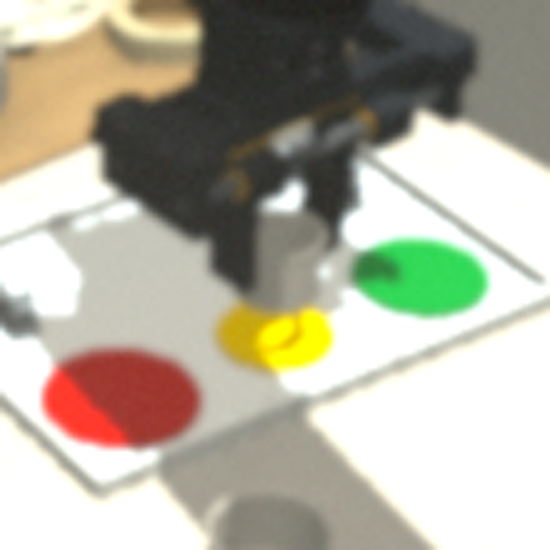

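The small mould is held upright over the yellow pad, at (285,260) in the crop. I'll measure its offset from the depth.

```bash
cat >> h.py <<'E'
from scipy.optimize import least_squares
def fit(p,r,x0,front=True):
    # outer cylinder fit, robust
    f=lambda c:np.hypot(p[:,0]-c[0],p[:,1]-c[1])-r
    s=least_squares(f,x0,loss='soft_l1',f_scale=.001);return s.x,np.median(np.abs(s.fun)),len(p)
def ringfit(n,r,x0,z0,z1):
    d=snapshot(n);C=cloud(d).reshape(-1,3)
    p=C[(np.hypot(C[:,0]-x0[0],C[:,1]-x0[1])<r+.012)&(C[:,2]>z0)&(C[:,2]<z1)]
    return fit(p,r,x0)
E
python3 - <<'E'
from h import *
np.set_printoptions(precision=4,suppress=True)
for n in("scene","top"):
    d=snapshot(n);C=cloud(d)
    h=cv2.cvtColor(d["frame"],cv2.COLOR_RGB2HSV)
    m=(np.hypot(C[...,0]-.57,C[...,1]+.183)<.032)&(C[...,2]>.036)&(C[...,2]<.075)
    V=h[...,2]
    if n=="scene":
        print(np.percentile(V[m],[5,25,50,75,95]))
    mm=m&(V>60)
    p=C[mm];print(n,len(p))
    # outer visible front: camera at? use points only on camera side
    if len(p)>10:
        print(fit(p,.022,[.57,-.183]), p.min(0),p.max(0))
        c=-d["camera_from_world"][:3,:3].T@d["camera_from_world"][:3,3]
        v=c[:2]-[.57,-.183];v/=np.linalg.norm(v)
        q=p[((p[:,:2]-[.57,-.183])@v>.005)];print(fit(q,.022,[.57,-.183]))
E
```

```text
[ 43.  82.  88. 102. 123.]
scene 285
(array([ 0.5712, -0.1808]), np.float64(0.0013480558514318182), 285) [ 0.5474 -0.2137  0.0363] [ 0.5928 -0.154   0.0747]
(array([ 0.5718, -0.1816]), np.float64(0.0011071198036968523), 157)
top 8
```

```bash
python3 -m creep '[{"slide":[0.0007,0.0015,0.02],"turn":0,"hand":0.035},{"slide":[0,0,0.008],"turn":0,"hand":0.035},{"slide":[0,0,0],"turn":0,"hand":0.035}]'; python3 -m creep '[{"slide":[0,0,0],"turn":0,"hand":0.06},{"slide":[0,0,0],"turn":0,"hand":0.06},{"slide":[0,0,0],"turn":0,"hand":0.06}]'; python3 -m creep '[{"slide":[0,0,-0.02],"turn":0,"hand":0.06},{"slide":[0,0,-0.05],"turn":0,"hand":0.06},{"slide":[0,0.06,0],"turn":0,"hand":0.07},{"slide":[-0.05,0.03,0],"turn":0,"hand":0.07},{"slide":[-0.05,0.03,0],"turn":0,"hand":0.07}]'; python3 - <<'E'
from h import *
np.set_printoptions(precision=4,suppress=True)
for n in("scene","top"):
    d=snapshot(n);C=cloud(d);f=d["frame"];u,v=proj(d,[.57,-.183,.04])[0].astype(int)
    c=f[v-55:v+55,u-55:u+55]
    cv2.imwrite(f"pics/d_{n}.png",cv2.resize(np.clip(c[:,:,::-1]*1.5,0,255).astype(np.uint8),(550,550),interpolation=cv2.INTER_CUBIC))
    print(ringfit(n,.022,[.57,-.183],.014,.05))
    m=(np.hypot(C[...,0]-.57,C[...,1]+.183)<.04)&(C[...,2]>.014)&(C[...,2]<.06);p=C[m]
    print("bbox mid",(p.min(0)+p.max(0))/2,p.max(0))
E
```

```text
clock: 5.72
tool_pos: [0.571, -0.183, 0.0284]
eef_rot: [-0.707, 0.707, -0.0, 0.0]
contact_force: [0.8, -0.0, -0.5]
opening: 0.495
clock: 6.1
tool_pos: [0.5711, -0.183, 0.0284]
eef_rot: [-0.707, 0.707, -0.0, 0.0]
contact_force: [0.4, 0.1, -0.1]
opening: 0.683
clock: 6.72
tool_pos: [0.4507, -0.0826, 0.0998]
eef_rot: [-0.706, 0.708, -0.001, 0.001]
contact_force: [0.9, 2.1, -1.2]
opening: 0.797
(array([ 0.57, -0.18]), np.float64(0.0010036054184333083), 64)
bbox mid [ 0.5661 -0.1868  0.0276] [ 0.5868 -0.1666  0.0412]
(array([ 0.567 , -0.1804]), np.float64(0.0012951026145599839), 78)
bbox mid [ 0.5676 -0.1804  0.0289] [ 0.589  -0.1593  0.0438]
```

View pics/d_scene.png

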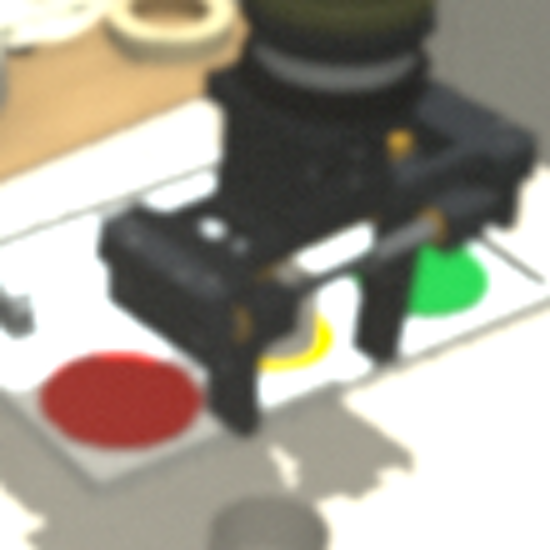

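View pics/d_top.png

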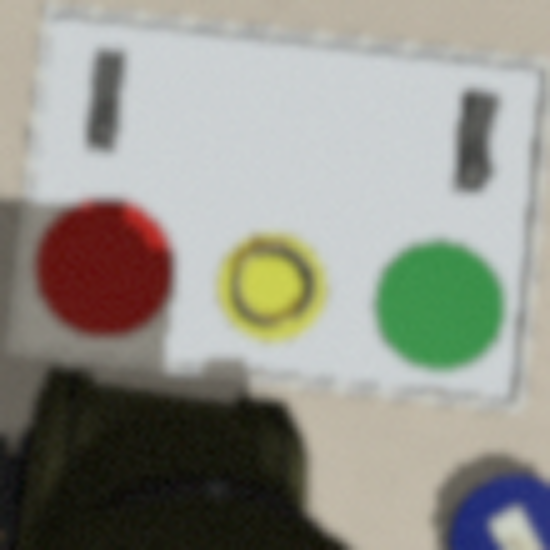

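```bash
python3 -m creep '[{"slide":[-0.02,0.01,-0.03],"turn":0,"hand":0.07},{"slide":[0,0,-0.05],"turn":0,"hand":0.07},{"slide":[0,0,0],"turn":0,"hand":0.07}]'; cat >> h.py <<'E'
def circ(x,y,z,r):
    a=np.linspace(0,2*np.pi,60);return np.stack([x+r*np.cos(a),y+r*np.sin(a),0*a+z],1)
def overlay(n,name,items,ctr,h=40):
    d=snapshot(n);f=np.clip(d["frame"][:,:,::-1]*1.6,0,255).astype(np.uint8);u,v=proj(d,ctr)[0].astype(int);s=7
    u0,v0=u-h,v-h
    c=cv2.resize(f[v0:v+h,u0:u+h],None,fx=s,fy=s,interpolation=cv2.INTER_CUBIC)
    for (x,y,z,r,col) in items:
        q=((proj(d,circ(x,y,z,r))-[u0,v0]+.5)*s-.5)
        cv2.polylines(c,[np.round(q).astype(np.int32)],True,col,1,cv2.LINE_AA)
    cv2.imwrite(f"pics/{name}.png",c)
E
python3 - <<'E'
from h import *
I=[(.5703,-.183,.006,.031,(255,0,0)),(.5703,-.183,.04,.022,(0,0,255)),(.5703,-.183,.006,.022,(255,0,255))]
for n in("scene","top"): overlay(n,"e_"+n,I,[.57,-.183,.02])
a=cv2.imread("pics/e_scene.png");b=cv2.imread("pics/e_top.png");cv2.imwrite("pics/e.png",cv2.resize(np.hstack([a,b]),(800,400)))
E
```

```text
clock: 7.3
tool_pos: [0.4443, -0.0646, 0.1815]
eef_rot: [-0.706, 0.708, -0.004, 0.003]
contact_force: [0.3, -0.4, -0.7]
opening: 0.794
```

View pics/e.png

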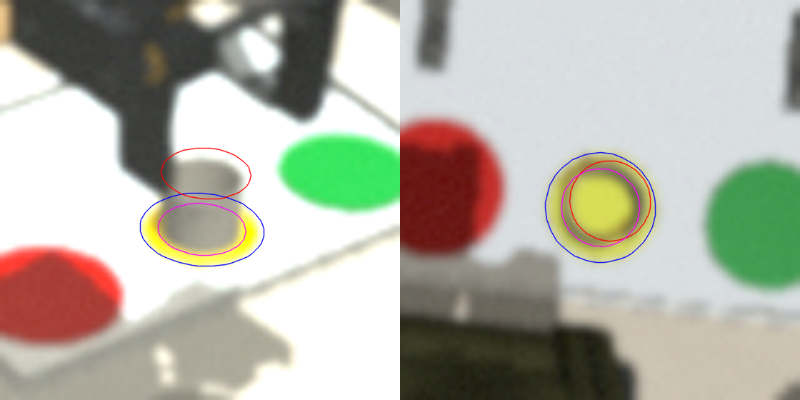

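```bash
python3 -m creep '[{"slide":[-0.02,0.01,-0.02],"turn":0,"hand":0.07},{"slide":[-0.06,0,0],"turn":0,"hand":0.07},{"slide":[-0.04,0,0],"turn":0,"hand":0.07},{"slide":[0,0,0],"turn":0,"hand":0.07}]'; cat >> h.py <<'E'
from scipy.optimize import minimize
def ringmask(d,x,y,r,ri,z0,z1,box,s=6):
    u0,v0,w,h=box
    def poly(P): return np.round(((proj(d,P)-[u0,v0]+.5)*s-.5)*16).astype(np.int32)
    m=np.zeros((h*s,w*s),np.uint8)
    o=np.concatenate([circ(x,y,z0,r),circ(x,y,z1,r)])
    cv2.fillConvexPoly(m,cv2.convexHull(poly(o)),255,cv2.LINE_AA,4)
    if ri:
        a=np.zeros_like(m);b=np.zeros_like(m)
        cv2.fillConvexPoly(a,poly(circ(x,y,z0,ri)),255,cv2.LINE_AA,4)
        cv2.fillConvexPoly(b,poly(circ(x,y,z1,ri)),255,cv2.LINE_AA,4)
        m=cv2.subtract(m,cv2.min(a,b))
    return cv2.resize(m,(w,h),interpolation=cv2.INTER_AREA)/255.
def fitmask(d,obs,r,ri,z0,z1,x0,box,R=.012):
    best=None
    def cost(c):
        m=ringmask(d,c[0],c[1],r,ri,z0,z1,box);m=cv2.GaussianBlur(m,(0,0),.7);return -np.corrcoef(m.ravel(),obs.ravel())[0,1]
    g=[(cost((x0[0]+i,x0[1]+j)),x0[0]+i,x0[1]+j) for i in np.arange(-R,R+.0001,.003) for j in np.arange(-R,R+.0001,.003)]
    b=min(g);s=minimize(cost,b[1:],method='Nelder-Mead',options=dict(initial_simplex=np.array([b[1:],(b[1]+.002,b[2]),(b[1],b[2]+.002)])))
    return s.x,-s.fun
E
python3 - <<'E'
from h import *
np.set_printoptions(precision=4,suppress=True)
for n in("scene","top"):
    d=snapshot(n);u,v=proj(d,[.57,-.183,.02])[0].astype(int);box=(u-18,v-18,36,36)
    f=d["frame"][v-18:v+18,u-18:u+18].astype(float)
    sat=(f.max(2)-f.min(2))/(f.max(2)+1)
    val=f.max(2)
    print(n,"val pad/tray",np.median(val[sat>.5]),np.median(val[sat<.2]))
    obs=np.clip((np.percentile(val,90)-val),0,None)/np.percentile(val,90)
    print("ring",fitmask(d,obs,.022,.021,.006,.04,(.57,-.183),box))
    cv2.imwrite(f"pics/obs_{n}.png",cv2.resize((obs*255).astype(np.uint8),(360,360)))
    cv2.imwrite(f"pics/f_{n}.png",cv2.resize(np.clip(f[:,:,::-1]*1.5,0,255).astype(np.uint8),(360,360),interpolation=cv2.INTER_CUBIC))
a=np.hstack([cv2.imread("pics/f_scene.png"),cv2.imread("pics/f_top.png")]);cv2.imwrite("pics/f.png",a)
E
```

```text
clock: 7.9
tool_pos: [0.431, 0.0599, 0.1971]
eef_rot: [0.709, -0.705, -0.001, 0.0]
contact_force: [-0.8, -0.4, -0.2]
opening: 0.796
scene val pad/tray 186.0 221.0
ring (array([ 0.5676, -0.1782]), np.float64(0.7181412725263561))
top val pad/tray 131.0 140.0
ring (array([ 0.5696, -0.1802]), np.float64(0.8945102407823375))
```

View pics/f.png

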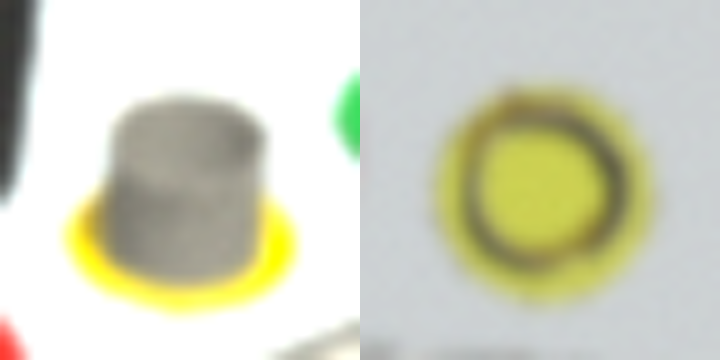

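The small mould sits about 4 mm towards +y of the pad centre in both cameras, so I'll re-grip it and correct.

```bash
python3 -m creep '[{"slide":[0.049,-0.028,0],"turn":0,"hand":0.07},{"slide":[0.049,-0.028,0],"turn":0,"hand":0.07},{"slide":[0.049,-0.028,0],"turn":0,"hand":0.07},{"slide":[0.049,-0.028,0],"turn":0,"hand":0.07},{"slide":[0.049,-0.028,0],"turn":0,"hand":0.065}]';python3 -m creep '[{"slide":[0,0,0.05],"turn":0,"hand":0.065},{"slide":[0,0,0.04],"turn":0,"hand":0.065},{"slide":[0,0,0],"turn":0,"hand":0.065},{"slide":[0,0,0],"turn":0,"hand":0.065}]'
```

```text
clock: 8.62
tool_pos: [0.5702, -0.1925, 0.1975]
eef_rot: [-0.706, 0.709, 0.0, -0.001]
contact_force: [-0.3, 0.5, 0.3]
opening: 0.74
clock: 9.12
tool_pos: [0.571, -0.1895, 0.1091]
eef_rot: [-0.706, 0.708, -0.001, -0.0]
contact_force: [0.2, -0.1, 0.6]
opening: 0.742
```

```bash
python3 -m creep '[{"slide":[-0.0045,0,0.04],"turn":0,"hand":0.065},{"slide":[0,0,0.04],"turn":0,"hand":0.065},{"slide":[0,0,0],"turn":0,"hand":0.035},{"slide":[0,0,0],"turn":0,"hand":0.035},{"slide":[0,0,0],"turn":0,"hand":0.035}]' 12;python3 -m creep '[{"slide":[0,0,0],"turn":0,"hand":0.035},{"slide":[0,0,0],"turn":0,"hand":0.035},{"slide":[0,0,0],"turn":0,"hand":0.035}]'; python3 -m creep '[{"slide":[0,0,-0.004],"turn":0,"hand":0.035},{"slide":[0.002,-0.002,0],"turn":0,"hand":0.035},{"slide":[0,0,0],"turn":0,"hand":0.035}]'; python3 - <<'E'
from h import *
d=snapshot("scene");print(get_state()["tool_pos"])
f=d["frame"];u,v=proj(d,[.57,-.183,.02])[0].astype(int)
cv2.imwrite("pics/g.png",cv2.resize(np.clip(f[v-35:v+35,u-35:u+35][:,:,::-1]*1.5,0,255).astype(np.uint8),(490,490),interpolation=cv2.INTER_CUBIC))
E
```

```text
clock: 9.75
tool_pos: [0.5726, -0.1841, 0.0306]
eef_rot: [-0.707, 0.707, -0.002, 0.001]
contact_force: [0.8, -0.4, 3.9]
opening: 0.496
clock: 10.12
tool_pos: [0.5726, -0.1842, 0.0305]
eef_rot: [-0.707, 0.707, -0.002, 0.001]
contact_force: [-0.2, -0.5, 7.9]
opening: 0.495
clock: 10.5
tool_pos: [0.573, -0.1857, 0.0322]
eef_rot: [-0.707, 0.707, -0.0, -0.0]
contact_force: [-0.0, 0.2, -0.4]
opening: 0.496
[ 0.57284786 -0.18555462  0.03207728]
```

View pics/g.png

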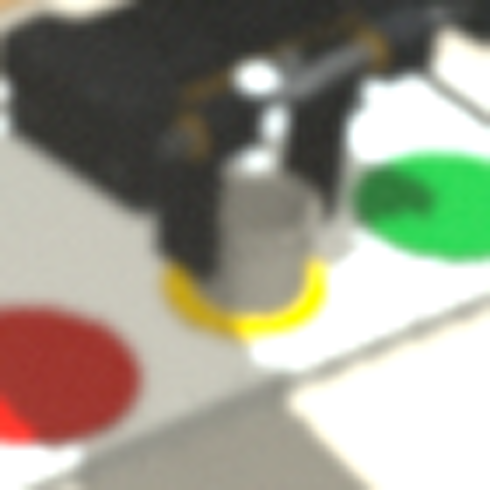

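```bash
python3 -m creep '[{"slide":[0.0015,-0.0005,0.002],"turn":0,"hand":0.035},{"slide":[0,0,0],"turn":0,"hand":0.035},{"slide":[0,0,0],"turn":0,"hand":0.06},{"slide":[0,0,0],"turn":0,"hand":0.06},{"slide":[0,0,0],"turn":0,"hand":0.06}]'; python3 -m creep '[{"slide":[0,0,-0.02],"turn":0,"hand":0.06},{"slide":[0,0,-0.05],"turn":0,"hand":0.07},{"slide":[-0.05,0.03,-0.02],"turn":0,"hand":0.07},{"slide":[-0.05,0.03,0],"turn":0,"hand":0.07},{"slide":[-0.05,0.03,0],"turn":0,"hand":0.07}]'; python3 -m creep '[{"slide":[-0.05,0.03,0],"turn":0,"hand":0.07},{"slide":[-0.04,0.03,0],"turn":0,"hand":0.07},{"slide":[0,0,0],"turn":0,"hand":0.07}]'
cat > m.py <<'E'
from h import *
import sys
np.set_printoptions(precision=4,suppress=True)
def ringat(x,y,r,z0=.006,h=.034,W=20):
    for n in("scene","top"):
        d=snapshot(n);u,v=proj(d,[x,y,.02])[0].astype(int);box=(u-W,v-W,2*W,2*W)
        f=d["frame"][v-W:v+W,u-W:u+W].astype(float);val=f.max(2)
        obs=np.clip((np.percentile(val,90)-val),0,None)/np.percentile(val,90)
        print(n,fitmask(d,obs,r,r-.001,z0,z0+h,(x,y),box))
if __name__=="__main__":ringat(*map(float,sys.argv[1:]))
E
python3 m.py .57 -.183 .022
```

```text
clock: 11.18
tool_pos: [0.5734, -0.1871, 0.03]
eef_rot: [-0.707, 0.707, -0.0, -0.0]
contact_force: [0.1, 0.7, 0.6]
opening: 0.676
clock: 11.8
tool_pos: [0.4834, -0.0356, 0.1219]
eef_rot: [-0.707, 0.707, -0.001, 0.001]
contact_force: [1.9, 1.8, -0.4]
opening: 0.796
clock: 12.18
tool_pos: [0.4213, 0.0565, 0.1212]
eef_rot: [0.71, -0.705, -0.001, -0.0]
contact_force: [-0.0, -1.1, 0.4]
opening: 0.795
scene (array([ 0.5843, -0.1745]), np.float64(0.4328484983750123))
top (array([ 0.57  , -0.1835]), np.float64(0.8651273758597028))
```

The small mould now sits within 1 mm of the pad centre in the top view. The scene fit was occluded. The middle mould is next.

```bash
python3 -m creep '[{"slide":[0.057,-0.0095,0],"turn":0,"hand":0.075},{"slide":[0.0575,-0.0095,0],"turn":0,"hand":0.075},{"slide":[0,0,0.04],"turn":0,"hand":0.075},{"slide":[0,0,0],"turn":0,"hand":0.075},{"slide":[0,0,0],"turn":0,"hand":0.075}]' 15
```

```text
clock: 12.9
tool_pos: [0.4428, -0.0616, 0.0809]
eef_rot: [-0.707, 0.707, -0.0, 0.0]
contact_force: [-0.2, -0.0, 0.5]
opening: 0.852
```

```bash
python3 -m creep '[{"slide":[-0.0036,0.0023,0.03],"turn":0,"hand":0.075},{"slide":[0,0,0.029],"turn":0,"hand":0.075},{"slide":[0,0,0],"turn":0,"hand":0.075},{"slide":[0,0,0],"turn":0,"hand":0.045},{"slide":[0,0,0],"turn":0,"hand":0.045}]' 15; python3 -m creep '[{"slide":[0,0,0],"turn":0,"hand":0.045},{"slide":[0,0,0],"turn":0,"hand":0.045},{"slide":[0,0,0],"turn":0,"hand":0.045}]'
```

```text
clock: 13.52
tool_pos: [0.449, -0.0588, 0.0293]
eef_rot: [0.707, -0.707, -0.006, 0.005]
contact_force: [-0.3, 0.7, -0.1]
opening: 0.645
clock: 13.9
tool_pos: [0.449, -0.0587, 0.0291]
eef_rot: [-0.707, 0.707, 0.006, -0.005]
contact_force: [-0.0, 0.5, 8.5]
opening: 0.611
```

```bash
python3 - <<'E'
from h import *
s=get_state();print(s["q"],s["tool_pos"])
d=snapshot("scene");f=d["frame"];u,v=proj(d,[.44,-.056,.02])[0].astype(int)
cv2.imwrite("pics/h.png",cv2.resize(np.clip(f[v-45:v+45,u-45:u+45][:,:,::-1]*1.5,0,255).astype(np.uint8),(540,540),interpolation=cv2.INTER_CUBIC))
E
```

```text
[ 0.02587577  0.91222026  0.00593228  2.20115401 -0.15006191  0.04386808
 -1.39130528] [ 0.44896858 -0.05872289  0.02914166]
```

View pics/h.png

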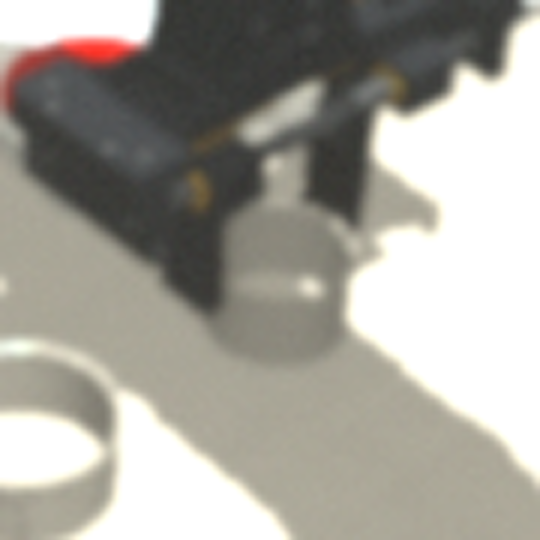

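The wrist joint q6 is at its limit this close to the base, so the grasp is about 8 mm off centre. I'll drag the mould forward along the table and re-grip it.

```bash
python3 -m creep '[{"slide":[0,-0.01,0],"turn":0,"hand":0.045},{"slide":[0,-0.015,0],"turn":0,"hand":0.045},{"slide":[0,-0.015,0],"turn":0,"hand":0.045},{"slide":[0,0,0],"turn":0,"hand":0.045}]';python3 -m creep '[{"slide":[0,0,0],"turn":0,"hand":0.075},{"slide":[0,0,0],"turn":0,"hand":0.075},{"slide":[0,0,0],"turn":0,"hand":0.075}]'; python3 - <<'E'
from h import *
s=get_state();print(s["q"],s["tool_pos"])
d=snapshot("scene");f=d["frame"];u,v=proj(d,[.47,-.056,.02])[0].astype(int)
cv2.imwrite("pics/i.png",cv2.resize(np.clip(f[v-45:v+45,u-45:u+45][:,:,::-1]*1.5,0,255).astype(np.uint8),(540,540),interpolation=cv2.INTER_CUBIC))
E
```

```text
clock: 14.45
tool_pos: [0.4829, -0.0591, 0.0285]
eef_rot: [-0.707, 0.707, 0.011, -0.009]
contact_force: [-8.3, -0.3, 14.5]
opening: 0.61
clock: 14.82
tool_pos: [0.4893, -0.0589, 0.0275]
eef_rot: [-0.707, 0.707, 0.006, -0.005]
contact_force: [-0.7, -0.5, -1.1]
opening: 0.848
[ 0.0115109   0.92355524  0.02619     2.08443209 -0.1505398   0.15082017
 -1.39455562] [ 0.48932048 -0.05893615  0.02751959]
```

View pics/i.png

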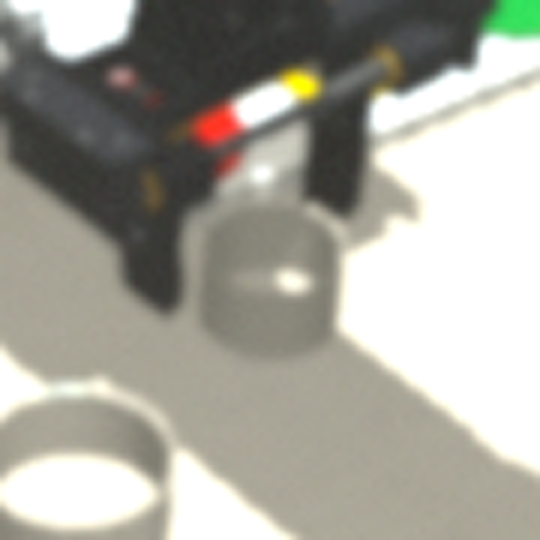

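```bash
python3 -m creep '[{"slide":[0,0,0],"turn":0,"hand":0.075},{"slide":[0,0,0],"turn":0,"hand":0.075}]'; python3 - <<'E'
from h import *
np.set_printoptions(precision=4,suppress=True)
d=snapshot("scene");C=cloud(d);V=d["frame"].max(2)
m=(np.abs(C[...,0]-.46)<.05)&(np.abs(C[...,1]+.056)<.033)&(C[...,2]>.005)&(C[...,2]<.036)&(V>70)
k,l,st,ct=cv2.connectedComponentsWithStats(m.astype(np.uint8));i=1+st[1:,4].argmax();p=C[l==i]
print(len(p),p.min(0),p.max(0),fit(p,.0275,[.475,-.056]))
E
```

```text
clock: 15.12
tool_pos: [0.4889, -0.059, 0.0274]
eef_rot: [-0.707, 0.707, 0.006, -0.005]
contact_force: [-0.2, -1.6, -0.5]
opening: 0.852
462 [ 0.4448 -0.0861  0.005 ] [ 0.5013 -0.0297  0.0358] (array([ 0.4729, -0.0581]), np.float64(0.00143950123915626), 462)
```

```bash
python3 -m creep '[{"slide":[0,0.0135,0.0],"turn":0,"hand":0.075},{"slide":[0,0,0.005],"turn":0,"hand":0.075},{"slide":[0,0,0],"turn":0,"hand":0.075}]'
```

```text
clock: 15.55
tool_pos: [0.4757, -0.0589, 0.0223]
eef_rot: [-0.707, 0.707, 0.006, -0.005]
contact_force: [-0.3, -0.3, 0.2]
opening: 0.85
```

```bash
python3 -m creep '[{"slide":[0,0,0],"turn":0,"hand":0.045},{"slide":[0,0,0],"turn":0,"hand":0.045},{"slide":[0,0,0],"turn":0,"hand":0.045},{"slide":[0,0,0],"turn":0,"hand":0.045}]' 15; python3 -m creep '[{"slide":[0,0,-0.02],"turn":0,"hand":0.045},{"slide":[0,0,-0.05],"turn":0,"hand":0.045},{"slide":[0.055,-0.022,0],"turn":0,"hand":0.045},{"slide":[0.055,-0.022,0],"turn":0,"hand":0.045},{"slide":[0.055,-0.022,0],"turn":0,"hand":0.045}]'; python3 -m creep '[{"slide":[0.055,-0.022,0],"turn":0,"hand":0.045},{"slide":[0,0,0],"turn":0,"hand":0.045},{"slide":[0,0,0],"turn":0,"hand":0.045}]'; python3 - <<'E'
from h import *
s=get_state();print(s["q"],s["tool_pos"])
d=snapshot("scene");f=d["frame"];u,v=proj(d,[.56,-.28,.05])[0].astype(int)
cv2.imwrite("pics/j.png",cv2.resize(np.clip(f[v-45:v+45,u-45:u+45][:,:,::-1]*1.5,0,255).astype(np.uint8),(540,540),interpolation=cv2.INTER_CUBIC))
E
```

```text
clock: 16.05
tool_pos: [0.4754, -0.0589, 0.0227]
eef_rot: [-0.707, 0.707, 0.006, -0.005]
contact_force: [-0.3, 0.5, -0.3]
opening: 0.617
clock: 16.68
tool_pos: [0.5428, -0.2256, 0.0915]
eef_rot: [0.707, -0.707, -0.006, 0.005]
contact_force: [1.4, -0.0, -1.0]
opening: 0.62
clock: 17.05
tool_pos: [0.5635, -0.2781, 0.0903]
eef_rot: [-0.707, 0.707, 0.008, -0.005]
contact_force: [0.0, 0.9, -1.4]
opening: 0.616
[ 0.36768491  0.90346859  0.02910513  1.65610443 -0.03477675  0.60024239
 -1.15633091] [ 0.56353385 -0.27811097  0.09027532]
```

View pics/j.png

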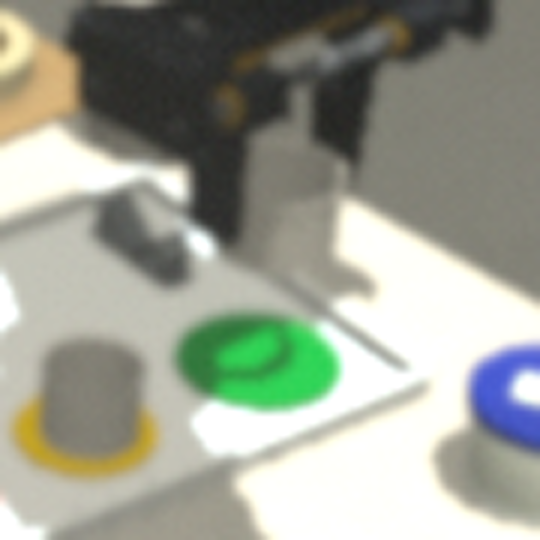

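```bash
python3 -m creep '[{"slide":[0.003,0,0.03],"turn":0,"hand":0.045},{"slide":[0,0,0.025],"turn":0,"hand":0.045},{"slide":[0,0,0],"turn":0,"hand":0.045},{"slide":[0,0,0],"turn":0,"hand":0.045}]'
```

```text
clock: 17.6
tool_pos: [0.5639, -0.281, 0.0366]
eef_rot: [0.707, -0.707, -0.006, 0.005]
contact_force: [1.1, -0.4, -0.4]
opening: 0.618
```

```bash
python3 -m creep '[{"slide":[0,0.001,0.008],"turn":0,"hand":0.045},{"slide":[0,0,0],"turn":0,"hand":0.045},{"slide":[0,0,0],"turn":0,"hand":0.07},{"slide":[0,0,0],"turn":0,"hand":0.07},{"slide":[0,0,0],"turn":0,"hand":0.07}]';python3 -m creep '[{"slide":[0,0,-0.02],"turn":0,"hand":0.07},{"slide":[0,0,-0.05],"turn":0,"hand":0.07},{"slide":[-0.05,0.02,-0.03],"turn":0,"hand":0.07},{"slide":[-0.05,0.02,-0.03],"turn":0,"hand":0.07},{"slide":[-0.05,0,0],"turn":0,"hand":0.07}]'; python3 -m creep '[{"slide":[-0.06,0,0],"turn":0,"hand":0.07},{"slide":[-0.06,0,0],"turn":0,"hand":0.07},{"slide":[-0.06,0,0],"turn":0,"hand":0.075},{"slide":[-0.06,0,0],"turn":0,"hand":0.08}]'; python3 m.py .56 -.277 .0275; python3 m.py .57 -.183 .022;  python3 - <<'E'
from h import *
I=[(.5614,-.2783,.006,.037,(255,0,0)),(.5614,-.2783,.04,.0275,(0,0,255)),(.5614,-.2783,.006,.0275,(255,0,255)),(.5708,-.184,.006,.022,(255,0,255)),(.5708,-.184,.04,.022,(0,0,255))]
J=[(.56,-.2758,.006,.037,(255,0,0)),(.56,-.2758,.04,.0275,(0,0,255)),(.56,-.2758,.006,.0275,(255,0,255)),(.5699,-.182,.006,.022,(255,0,255)),(.5699,-.182,.04,.022,(0,0,255))]
overlay("scene","k1",J,[.565,-.23,.02]);overlay("top","k2",I,[.565,-.23,.02])
cv2.imwrite("pics/k.png",cv2.resize(np.hstack([cv2.imread("pics/k1.png"),cv2.imread("pics/k2.png")]),(800,400)))
E
```

```text
clock: 18.23
tool_pos: [0.562, -0.282, 0.0277]
eef_rot: [-0.707, 0.707, 0.007, -0.005]
contact_force: [0.0, 1.0, -0.4]
opening: 0.793
clock: 18.85
tool_pos: [0.5245, -0.1318, 0.1624]
eef_rot: [-0.706, 0.708, 0.004, -0.004]
contact_force: [0.8, 0.5, -0.3]
opening: 0.794
clock: 19.35
tool_pos: [0.5248, 0.1098, 0.1607]
eef_rot: [-0.707, 0.707, 0.006, -0.004]
contact_force: [1.3, 0.7, 0.6]
opening: 0.905
scene (array([ 0.5557, -0.274 ]), np.float64(0.7711951343560253))
top (array([ 0.5613, -0.2774]), np.float64(0.7191454587894024))
scene (array([ 0.5685, -0.1817]), np.float64(0.8452847303866818))
top (array([ 0.57  , -0.1835]), np.float64(0.864458643130343))
```

View pics/k.png

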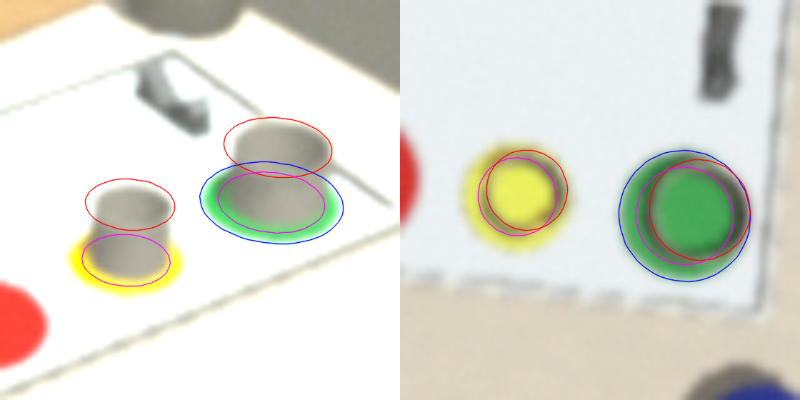

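Both moulds are centred within about 2 mm. Next is the red tub.

```bash
python3 -m creep '[{"slide":[-0.04,-0.023,0],"turn":0,"hand":0.082},{"slide":[0,0,0.04],"turn":0,"hand":0.082},{"slide":[0,0,0.03],"turn":0,"hand":0.082},{"slide":[0,0,0],"turn":0,"hand":0.082},{"slide":[0,0,0],"turn":0,"hand":0.082}]' 15; python3 - <<'E'
from h import *
s=get_state();print(s["q"],s["tool_pos"])
d=snapshot("scene");f=d["frame"];u,v=proj(d,[.547,.15,.04])[0].astype(int)
cv2.imwrite("pics/l.png",cv2.resize(np.clip(f[v-45:v+45,u-45:u+45][:,:,::-1]*1.5,0,255).astype(np.uint8),(540,540),interpolation=cv2.INTER_CUBIC))
E
```

```text
clock: 20.27
tool_pos: [0.5474, 0.1465, 0.0901]
eef_rot: [-0.706, 0.708, 0.006, -0.005]
contact_force: [0.5, -0.2, 0.3]
opening: 0.932
[-0.39734828  0.85192948  0.1004752   1.85746073 -0.18763226  0.45494408
 -1.73460309] [0.54735511 0.1464904  0.09008352]
```

View pics/l.png

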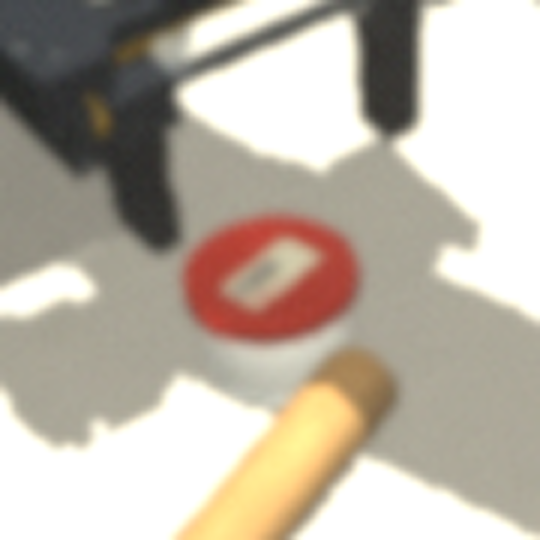

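The fingers straddle the tub, whose lid is at (270,275) in the crop, and the pin end lies just beside it at (360,390). Next I descend.

```bash
python3 -m creep '[{"slide":[-0.003,0,0.035],"turn":0,"hand":0.082},{"slide":[0,0,0.031],"turn":0,"hand":0.082},{"slide":[0,0,0],"turn":0,"hand":0.082},{"slide":[0,0,0],"turn":0,"hand":0.05},{"slide":[0,0,0],"turn":0,"hand":0.05}]' 15; python3 -m creep '[{"slide":[0,0,0],"turn":0,"hand":0.05},{"slide":[0,0,0],"turn":0,"hand":0.05},{"slide":[0,0,0],"turn":0,"hand":0.05}]'
```

```text
clock: 20.95
tool_pos: [0.5465, 0.1512, 0.0246]
eef_rot: [-0.707, 0.707, 0.006, -0.004]
contact_force: [-0.1, -0.1, 0.1]
opening: 0.727
clock: 21.32
tool_pos: [0.5461, 0.1511, 0.0241]
eef_rot: [-0.707, 0.707, 0.006, -0.004]
contact_force: [-1.4, 0.3, 7.3]
opening: 0.627
```

```bash
python3 -m creep '[{"slide":[0,0,0],"turn":0,"hand":0.05},{"slide":[0,0,-0.01],"turn":0,"hand":0.05},{"slide":[0,0,-0.03],"turn":0,"hand":0.05},{"slide":[0,0,-0.04],"turn":0,"hand":0.05},{"slide":[0,0,0],"turn":0,"hand":0.05}]' 20; python3 - <<'E'
from h import *
s=get_state();print(s["q"],s["tool_pos"])
d=snapshot("scene");f=d["frame"];u,v=proj(d,[.547,.15,.08])[0].astype(int)
cv2.imwrite("pics/n.png",cv2.resize(np.clip(f[v-45:v+45,u-45:u+45][:,:,::-1]*1.5,0,255).astype(np.uint8),(540,540),interpolation=cv2.INTER_CUBIC))
E
```

```text
clock: 21.95
tool_pos: [0.5486, 0.1513, 0.106]
eef_rot: [-0.707, 0.707, 0.005, -0.002]
contact_force: [-0.4, -0.2, -0.8]
opening: 0.628
[-0.40930296  0.82685124  0.10899798  1.84866822 -0.18744963  0.4849831
 -1.73966735] [0.54863946 0.15126725 0.1059688 ]
```

View pics/n.png

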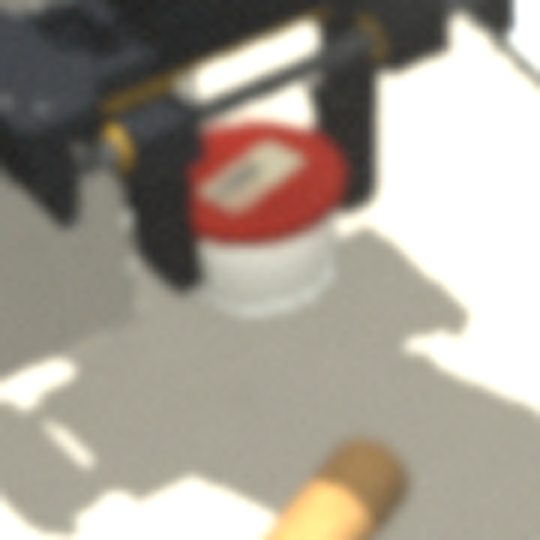

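```bash
python3 -m creep '[{"slide":[0.0488,-0.0063,0],"turn":0,"hand":0.05},{"slide":[0.0488,-0.0063,0],"turn":0,"hand":0.05},{"slide":[0.0488,-0.0063,0],"turn":0,"hand":0.05},{"slide":[0.0488,-0.0063,0],"turn":0,"hand":0.05},{"slide":[0.0488,-0.0063,0],"turn":0,"hand":0.05}]'; python3 -m creep '[{"slide":[0,0,0.03],"turn":0,"hand":0.05},{"slide":[0,0,0.02],"turn":0,"hand":0.05},{"slide":[0,0,0],"turn":0,"hand":0.05},{"slide":[0,0,0],"turn":0,"hand":0.05}]'; python3 - <<'E'
from h import *
np.set_printoptions(precision=4,suppress=True)
s=get_state();t=s["tool_pos"];print(t)
I=[(.5787,-.0876,.006,.04,(255,0,0)),(.5787,-.0876,t[2]-.024+.042,.0305,(0,255,0))]
overlay("scene","o",I,[.58,-.09,.03])
d=snapshot("scene");hsv=cv2.cvtColor(d["frame"],cv2.COLOR_RGB2HSV);C=cloud(d)
m=((hsv[...,0]<8)|(hsv[...,0]>172))&(hsv[...,1]>110)&(C[...,2]>t[2]-.024+.034)&(C[...,2]<.12)&(np.hypot(C[...,0]-.58,C[...,1]+.09)<.05)
p=C[m];print(len(p),p.min(0),p.max(0),(p.min(0)+p.max(0))/2,p.mean(0))
E
```

```text
clock: 22.62
tool_pos: [0.5771, -0.0944, 0.1006]
eef_rot: [-0.707, 0.707, 0.008, -0.006]
contact_force: [0.9, -0.3, -0.8]
opening: 0.619
clock: 23.12
tool_pos: [0.5774, -0.092, 0.0521]
eef_rot: [0.708, -0.707, -0.007, 0.005]
contact_force: [-0.3, 0.1, -0.3]
opening: 0.627
[ 0.5774 -0.092   0.0521]
170 [ 0.5451 -0.1216  0.0652] [ 0.597  -0.0543  0.118 ] [ 0.5711 -0.088   0.0916] [ 0.5652 -0.0917  0.0707]
```

View pics/o.png

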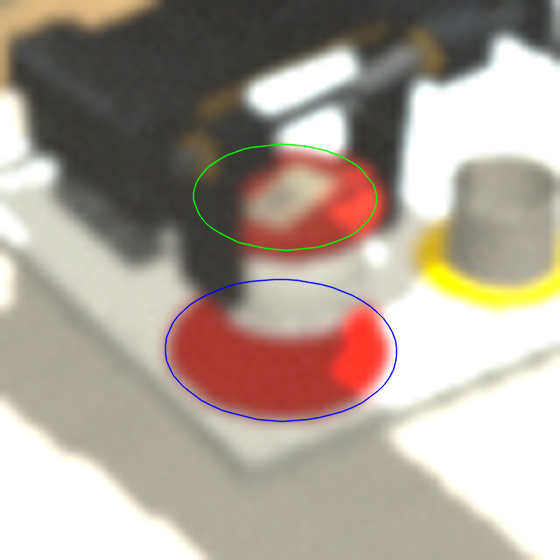

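```bash
python3 -m creep '[{"slide":[0,-0.0037,0.012],"turn":0,"hand":0.05},{"slide":[0,0,0.01],"turn":0,"hand":0.05},{"slide":[0,0,0],"turn":0,"hand":0.05},{"slide":[0,0,0],"turn":0,"hand":0.05}]';  python3 -m creep '[{"slide":[0,0,0],"turn":0,"hand":0.07},{"slide":[0,0,0],"turn":0,"hand":0.07},{"slide":[0,0,0],"turn":0,"hand":0.07}]'; python3 -m creep '[{"slide":[0,0,-0.02],"turn":0,"hand":0.07},{"slide":[0,0,-0.05],"turn":0,"hand":0.08},{"slide":[-0.05,0.02,-0.03],"turn":0,"hand":0.08},{"slide":[-0.05,0.02,0],"turn":0,"hand":0.08},{"slide":[-0.06,0.0,0],"turn":0,"hand":0.08}]';  python3 -m creep '[{"slide":[-0.06,0,-0.02],"turn":0,"hand":0.08},{"slide":[-0.06,0.02,0],"turn":0,"hand":0.07},{"slide":[-0.04,0.02,0],"turn":0,"hand":0.07},{"slide":[0,0.0,0],"turn":0,"hand":0.07}]'; python3 - <<'E'
from h import *
np.set_printoptions(precision=4,suppress=True)
overlay("scene","p1",[(.5787,-.0876,.006,.04,(255,0,0)),(.5787,-.0876,.048,.0305,(0,255,0))],[.58,-.09,.03])
overlay("top","p2",[(.5796,-.0893,.006,.04,(255,0,0)),(.5796,-.0893,.048,.0305,(0,255,0))],[.58,-.09,.03])
cv2.imwrite("pics/p.png",cv2.resize(np.hstack([cv2.imread("pics/p1.png"),cv2.imread("pics/p2.png")]),(800,400)))
E
```

```text
clock: 23.72
tool_pos: [0.5802, -0.093, 0.0295]
eef_rot: [-0.707, 0.707, 0.007, -0.005]
contact_force: [0.4, 0.6, -0.8]
opening: 0.624
clock: 24.1
tool_pos: [0.5806, -0.093, 0.03]
eef_rot: [-0.707, 0.707, 0.006, -0.005]
contact_force: [-0.5, 0.4, 0.8]
opening: 0.797
clock: 24.72
tool_pos: [0.5413, 0.067, 0.133]
eef_rot: [-0.706, 0.708, 0.006, -0.005]
contact_force: [1.9, -0.4, 1.2]
opening: 0.907
clock: 25.22
tool_pos: [0.5007, 0.2306, 0.1528]
eef_rot: [0.71, -0.704, -0.008, 0.004]
contact_force: [0.4, -0.2, 0.4]
opening: 0.795
```

View pics/p.png

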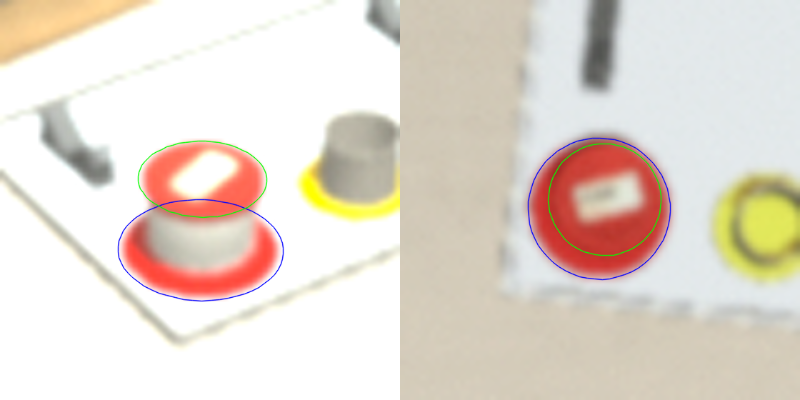

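The tub is centred on the red pad. Before the pin, I need to check the clearance to the bin and bowl around it.

```bash
python3 - <<'E'
from h import *
np.set_printoptions(precision=4,suppress=True)
for n in("top","scene"):
    d=dict(np.load(n+".npz"));C=cloud(d)[d["depth"]>0]
    p=C[(C[:,0]>.45)&(C[:,0]<.63)&(C[:,1]>.2)&(C[:,1]<.6)&(C[:,2]>.04)&(C[:,2]<.2)]
    for a in np.arange(.25,.56,.02):
        q=p[(p[:,1]>a)&(p[:,1]<a+.02)]
        if len(q)>5: print(n,round(a,2),"minx",np.percentile(q[:,0],2),len(q),q[:,2].max())
d=snapshot("top");hsv=cv2.cvtColor(d["frame"],cv2.COLOR_RGB2HSV).astype(int);C=cloud(d)
f=np.clip(d["frame"][150:290,100:320][:,:,::-1]*1.7,0,255).astype(np.uint8)
cv2.imwrite("pics/q.png",cv2.resize(f,None,fx=3.5,fy=3.5,interpolation=cv2.INTER_CUBIC))
E
```

```text
top 0.33 minx 0.5229788065157457 984 0.19997772323140062
top 0.35 minx 0.5227088643979328 141 0.19939551023318913
top 0.37 minx 0.5228100753181679 346 0.1963532873779622
top 0.39 minx 0.5227700660761594 343 0.19121481917888783
top 0.41 minx 0.5227444344736508 345 0.19023939162385328
top 0.43 minx 0.5227881006546422 335 0.1867138453182735
top 0.45 minx 0.5227542367508536 339 0.18113495846366545
top 0.47 minx 0.522755813038203 343 0.17870923285858042
top 0.49 minx 0.5227323248506147 346 0.19796990042337104
top 0.51 minx 0.5227447344978684 350 0.1984031661245611
top 0.53 minx 0.522950093563944 513 0.19376691234538435
scene 0.33 minx 0.5226297509913452 883 0.19963262750515065
scene 0.35 minx 0.522572686685709 804 0.19994872423702492
scene 0.37 minx 0.5226015927044984 829 0.19968720023219066
scene 0.39 minx 0.5225933404180827 869 0.19979715109911544
scene 0.41 minx 0.5225262201174665 905 0.19992553014859005
scene 0.43 minx 0.5225331977100816 934 0.19994710566247864
scene 0.45 minx 0.5225740520143393 973 0.19987242268242056
scene 0.47 minx 0.5225095896767734 1012 0.19997477477102643
scene 0.49 minx 0.522435826232227 1051 0.1999317256492935
scene 0.51 minx 0.5226352389430488 1127 0.199911413348013
scene 0.53 minx 0.5225722490496625 562 0.19357232201234797
```

View pics/q.png

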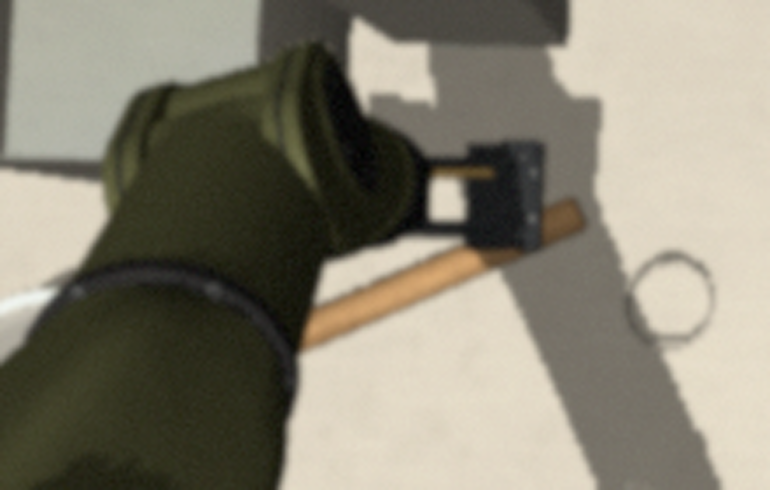

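The bin starts at x 0.523, y 0.334, so gripping the pin at its middle would bring the gripper body against it. I'll grip 50 mm off-middle, drag the pin along its axis clear of the spout and bin, then re-grip it at the middle.

```bash
python3 -m creep '[{"slide":[0.02,0,0],"turn":-10.4,"hand":0.06},{"slide":[0,0,0],"turn":-10.4,"hand":0.06},{"slide":[0,0,0],"turn":-10.4,"hand":0.06},{"slide":[0,0,0],"turn":-10.4,"hand":0.06},{"slide":[0,0,0],"turn":-10.4,"hand":0.06}]' 30; python3 -m creep '[{"slide":[0,0,0],"turn":-10.4,"hand":0.06},{"slide":[0,0,0],"turn":-10.4,"hand":0.06},{"slide":[0,0,0],"turn":-10.4,"hand":0.06},{"slide":[0,0,0],"turn":-10.4,"hand":0.06},{"slide":[0,0,0],"turn":-10.4,"hand":0.06}]'; python3 -m creep '[{"slide":[0,0,0],"turn":-10.4,"hand":0.06},{"slide":[0,0,0],"turn":0,"hand":0.06},{"slide":[0,0,0],"turn":0,"hand":0.06}]'; cat > st.py <<'E'
from h import *
from scipy.spatial.transform import Rotation as R
np.set_printoptions(precision=4,suppress=True)
import sys
s=get_state();M=R.from_quat(s["eef_rot"]).as_matrix();print(s["clock"],s["tool_pos"],"yaw",np.degrees(np.arctan2(M[1,0],M[0,0])),"zax",M[:,2],s["q"])
if len(sys.argv)>3: print("slide to target",M.T@(np.array(list(map(float,sys.argv[1:4])))-s["tool_pos"]))
E
python3 st.py .4674 .2275 .1
```

```text
clock: 26.0
tool_pos: [0.504, 0.2027, 0.1519]
eef_rot: [0.946, -0.325, -0.007, 0.002]
contact_force: [0.8, -0.2, 0.1]
opening: 0.68
clock: 26.62
tool_pos: [0.5041, 0.2025, 0.1518]
eef_rot: [0.992, 0.123, -0.008, -0.001]
contact_force: [1.2, -0.1, -0.6]
opening: 0.679
clock: 27.0
tool_pos: [0.5034, 0.204, 0.1517]
eef_rot: [0.978, 0.209, -0.008, -0.002]
contact_force: [-0.2, -0.5, 0.8]
opening: 0.682
27.0 [0.5034 0.204  0.1517] yaw 24.08300770697964 zax [-0.0157  0.0014 -0.9999] [-0.2166  0.7509 -0.4176  1.8806  0.477   0.623  -0.5111]
slide to target [-0.0226 -0.0357  0.0523]
```

```bash
python3 -m creep '[{"slide":[-0.0226,-0.0357,0.02],"turn":-0.6,"hand":0.06},{"slide":[0,0,0.032],"turn":0,"hand":0.06},{"slide":[0,0,0],"turn":0,"hand":0.06}]'; cat > pin.py <<'E'
from h import *
np.set_printoptions(precision=4,suppress=True)
for n in("top","scene"):
    d=snapshot(n);C=cloud(d);hsv=cv2.cvtColor(d["frame"],cv2.COLOR_RGB2HSV).astype(int);H,S,V=hsv[...,0],hsv[...,1],hsv[...,2]
    m=(C[...,2]>.006)&(C[...,2]<.05)&(S>80)&(H<25)&(H>5)&(C[...,0]>.36)&(C[...,0]<.6)&(C[...,1]>0.0)&(C[...,1]<.45)
    k,l,st,ct=cv2.connectedComponentsWithStats(cv2.morphologyEx(m.astype(np.uint8),cv2.MORPH_OPEN,np.ones((2,2))))
    for i in 1+np.argsort(-st[1:,4])[:2]:
        p=C[l==i];c=p.mean(0);ax=np.linalg.svd(p[:,:2]-c[:2],full_matrices=False)[2][0];ax*=np.sign(ax[1]);t=(p[:,:2]-c[:2])@ax
        print(n,len(p),c,"angle",np.degrees(np.arctan2(-ax[0],ax[1])),"ends",c[:2]+ax*t.min(),c[:2]+ax*t.max())
    f=np.clip(d["frame"][:,:,::-1]*1.6,0,255).astype(np.uint8);u,v=proj(d,get_state()["tool_pos"])[0].astype(int);u=max(u,60)
    cv2.imwrite(f"pics/pin_{n}.png",cv2.resize(f[max(v-50,0):v+50,u-60:u+60],(720,600),interpolation=cv2.INTER_CUBIC))
E
python3 pin.py; python3 st.py .4674 .2275 .011; cp pics/pin_scene.png pics/r1.png
```

```text
clock: 27.38
tool_pos: [0.4656, 0.2278, 0.099]
eef_rot: [0.976, 0.216, -0.009, -0.002]
contact_force: [1.1, -0.6, 0.4]
opening: 0.678
top 347 [0.4813 0.1817 0.0282] angle 21.076166092004616 ends [0.5425 0.023 ] [0.4634 0.2281]
scene 1643 [0.4336 0.2755 0.0274] angle 33.25275047999259 ends [0.5206 0.1426] [0.1459 0.7142]
27.475 [0.4674 0.2283 0.1007] yaw 24.876557250609842 zax [-0.0154  0.0015 -0.9999] [-0.3365  0.8085 -0.3337  1.9799  0.5468  0.4529 -0.6409]
slide to target [0.0009 0.0014 0.0896]
```

View pics/r1.png

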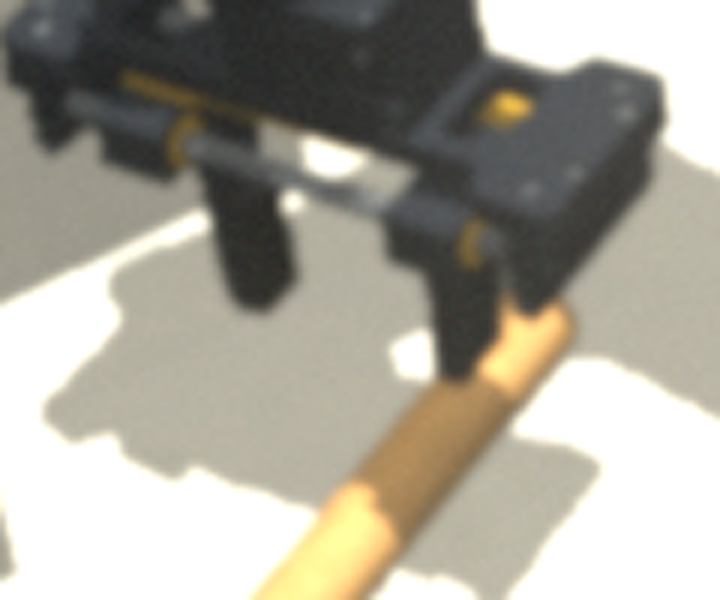

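```bash
python3 -m creep '[{"slide":[0.0009,0.0014,0.04],"turn":0,"hand":0.06},{"slide":[0,0,0.03],"turn":0,"hand":0.06},{"slide":[0,0,0.0185],"turn":0,"hand":0.06},{"slide":[0,0,0],"turn":0,"hand":0.06},{"slide":[0,0,0],"turn":0,"hand":0.06}]' 15; python3 pin.py >/dev/null; cp pics/pin_scene.png pics/r2.png
```

```text
clock: 28.1
tool_pos: [0.4678, 0.2282, 0.0129]
eef_rot: [0.976, 0.216, -0.007, -0.003]
contact_force: [0.1, 0.0, 0.1]
opening: 0.676
```

View pics/r2.png

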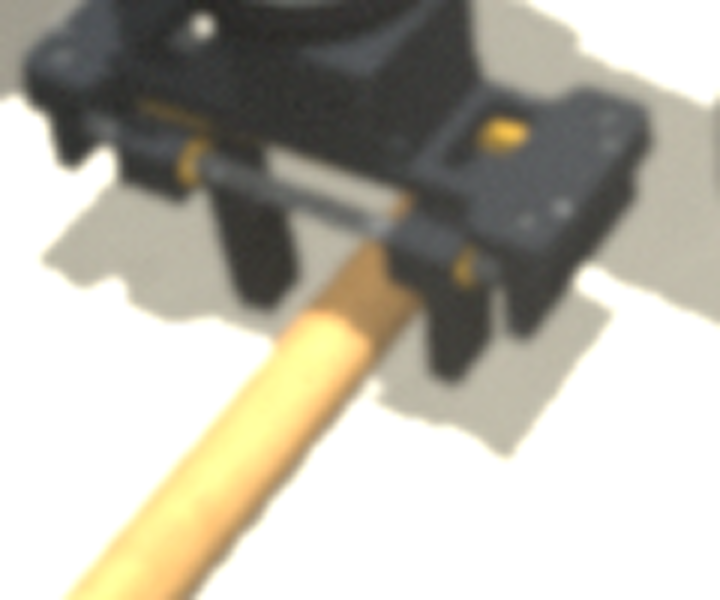

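```bash
python3 -m creep '[{"slide":[0,0,0],"turn":0,"hand":0.02},{"slide":[0,0,0],"turn":0,"hand":0.02},{"slide":[0,0,0],"turn":0,"hand":0.02},{"slide":[0,0,0],"turn":0,"hand":0.02},{"slide":[0,0,0],"turn":0,"hand":0.02}]' 15; python3 st.py
```

```text
clock: 28.82
tool_pos: [0.4666, 0.2278, 0.0117]
eef_rot: [0.976, 0.216, -0.008, -0.003]
contact_force: [-0.4, 0.2, 2.4]
opening: 0.33
28.825 [0.4666 0.2278 0.0117] yaw 24.97652564261977 zax [-0.0164  0.0018 -0.9999] [-0.4224  0.963  -0.1905  2.0006  0.6382  0.2471 -0.7218]
```

```bash
python3 -m creep '[{"slide":[0,0.015,0],"turn":0,"hand":0.02},{"slide":[0,0.025,0],"turn":0,"hand":0.02},{"slide":[0,0.025,0],"turn":0,"hand":0.02},{"slide":[0,0.015,0],"turn":0,"hand":0.02},{"slide":[0,0,0],"turn":0,"hand":0.02}]'; python3 -m creep '[{"slide":[0,0,0],"turn":0,"hand":0.05},{"slide":[0,0,0],"turn":0,"hand":0.05},{"slide":[0,0,0],"turn":0,"hand":0.05},{"slide":[0,0,-0.05],"turn":0,"hand":0.06},{"slide":[0,0,0],"turn":0,"hand":0.06}]'; python3 pin.py; cp pics/pin_scene.png pics/r3.png; python3 st.py
```

```text
clock: 29.45
tool_pos: [0.5023, 0.1542, 0.0117]
eef_rot: [0.977, 0.215, -0.006, -0.003]
contact_force: [0.8, -0.2, 6.7]
opening: 0.329
clock: 30.08
tool_pos: [0.5029, 0.156, 0.0632]
eef_rot: [0.976, 0.216, -0.005, -0.003]
contact_force: [0.5, -0.7, -0.4]
opening: 0.68
top 157 [0.5281 0.0862 0.0255] angle 23.49206465740924 ends [0.5371 0.0654] [0.5186 0.108 ]
scene 1541 [0.4509 0.2462 0.0264] angle 30.616883571056075 ends [0.5236 0.1233] [0.1744 0.7133]
scene 18 [0.4837 0.1103 0.0549] angle 56.78569318360402 ends [0.5237 0.0842] [0.4161 0.1546]
30.175 [0.5014 0.1552 0.0612] yaw 24.97457779141793 zax [-0.0155  0.0021 -0.9999] [-0.1972  0.8821 -0.311   1.9773  0.6407  0.3922 -0.5694]
```

View pics/r3.png

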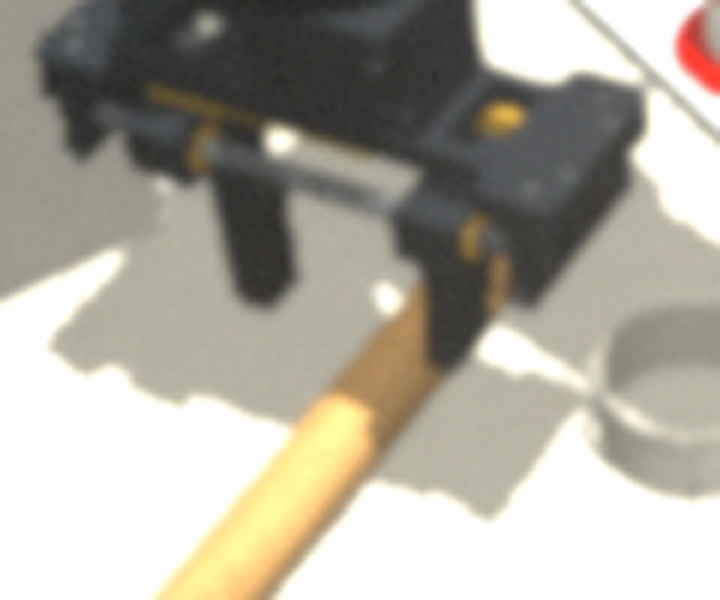

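```bash
python3 st.py .4815 .1995 .0125; python3 -m creep '[{"slide":[0,-0.05,0],"turn":0,"hand":0.06},{"slide":[0,0,0.025],"turn":0,"hand":0.06},{"slide":[0,0,0.023],"turn":0,"hand":0.06},{"slide":[0,0,0],"turn":0,"hand":0.06}]' 15;python3 st.py .4815 .1995 .0125
```

```text
30.175 [0.5014 0.1552 0.0612] yaw 24.97457779141793 zax [-0.0155  0.0021 -0.9999] [-0.1972  0.8821 -0.311   1.9773  0.6407  0.3922 -0.5694]
slide to target [ 0.0013 -0.0482  0.049 ]
clock: 30.68
tool_pos: [0.4777, 0.2, 0.0114]
eef_rot: [0.976, 0.217, -0.01, -0.002]
contact_force: [-0.1, 0.5, 0.5]
opening: 0.68
30.675 [0.4777 0.2    0.0114] yaw 25.05110823687054 zax [-0.02   -0.0009 -0.9998] [-0.3562  0.9647 -0.2067  1.9994  0.6715  0.2608 -0.6958]
slide to target [ 0.0032  0.0021 -0.0012]
```

```bash
python3 -m creep '[{"slide":[0.003,0.002,-0.001],"turn":0,"hand":0.06},{"slide":[0,0,0],"turn":0,"hand":0.02},{"slide":[0,0,0],"turn":0,"hand":0.02},{"slide":[0,0,0],"turn":0,"hand":0.02},{"slide":[0,0,0],"turn":0,"hand":0.02}]' 35;python3 -m creep '[{"slide":[0,0,0],"turn":0,"hand":0.02},{"slide":[0,0,0],"turn":0,"hand":0.02}]'; python3 st.py; python3 -m creep '[{"slide":[0,0,-0.02],"turn":0,"hand":0.02},{"slide":[0,0,-0.04],"turn":0,"hand":0.02},{"slide":[0,0,-0.05],"turn":0,"hand":0.02},{"slide":[0,0,-0.02],"turn":0,"hand":0.02},{"slide":[0,0,0],"turn":0,"hand":0.02}]'; python3 st.py;python3 -c "
from h import *
d=snapshot('scene');cv2.imwrite('pics/s.png',d['frame'][:,:,::-1])"
```

```text
clock: 31.3
tool_pos: [0.4829, 0.2, 0.0146]
eef_rot: [0.976, 0.216, -0.008, -0.003]
contact_force: [-0.5, -0.5, 2.9]
opening: 0.331
clock: 31.55
tool_pos: [0.4829, 0.2, 0.0146]
eef_rot: [0.976, 0.216, -0.008, -0.003]
contact_force: [-1.0, -1.2, 5.9]
opening: 0.326
31.55 [0.4829 0.2    0.0146] yaw 24.974114567657658 zax [-0.0162  0.0017 -0.9999] [-0.3453  0.9605 -0.217   1.9894  0.6693  0.2738 -0.6885]
clock: 32.17
tool_pos: [0.4859, 0.2003, 0.1453]
eef_rot: [0.976, 0.216, -0.006, -0.003]
contact_force: [-0.2, -0.6, -3.1]
opening: 0.328
32.175 [0.4859 0.2003 0.1453] yaw 24.963518468025228 zax [-0.0136  0.0036 -0.9999] [-0.2109  0.747  -0.435   1.9391  0.5295  0.5795 -0.562 ]
```

View pics/s.png

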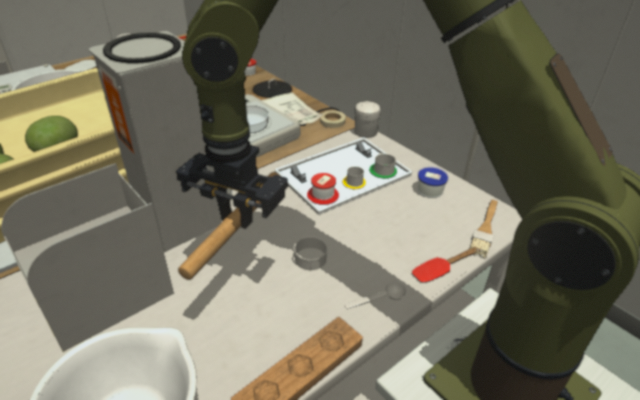

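The pin is held level near its middle in the scene view, spanning (185,270) to (250,210). Next I move it over the tray.

```bash
python3 -m creep '[{"slide":[-0.0237,0.0513,0],"turn":0,"hand":0.02},{"slide":[-0.0237,0.0513,0],"turn":0,"hand":0.02},{"slide":[-0.0237,0.0513,0],"turn":0,"hand":0.02},{"slide":[-0.0237,0.0513,0],"turn":0,"hand":0.02},{"slide":[-0.0237,0.0513,0],"turn":0,"hand":0.02}]'; python3 -m creep '[{"slide":[-0.0237,0.0513,0],"turn":0,"hand":0.02},{"slide":[-0.0237,0.0513,0],"turn":0,"hand":0.02},{"slide":[0,0,0],"turn":10.2,"hand":0.02},{"slide":[0,0,0],"turn":10.2,"hand":0.02},{"slide":[0,0,0],"turn":10.2,"hand":0.02}]';python3 -m creep '[{"slide":[0,0,0],"turn":0,"hand":0.02},{"slide":[0,0,0],"turn":0,"hand":0.02}]'; python3 st.py .667 -.196 .12
```

```text
clock: 32.85
tool_pos: [0.4849, -0.0842, 0.142]
eef_rot: [0.976, 0.217, -0.009, -0.003]
contact_force: [0.8, -1.0, -1.8]
opening: 0.325
clock: 33.48
tool_pos: [0.4852, -0.1956, 0.1416]
eef_rot: [0.999, -0.052, -0.01, -0.001]
contact_force: [-0.2, 0.6, -3.4]
opening: 0.329
clock: 33.72
tool_pos: [0.4858, -0.1954, 0.1426]
eef_rot: [0.999, -0.047, -0.009, -0.001]
contact_force: [-0.1, 0.8, -2.2]
opening: 0.327
33.725 [ 0.4858 -0.1954  0.1426] yaw -5.422807494765912 zax [-0.0179  0.0025 -0.9998] [ 0.5158  0.7425 -0.3693  1.9427  0.4792  0.5621 -0.2755]
slide to target [ 0.1808 -0.0165  0.0193]
```

```bash
python3 -m creep '[{"slide":[0.045,-0.004,0.005],"turn":0,"hand":0.02},{"slide":[0.045,-0.004,0.005],"turn":0,"hand":0.02},{"slide":[0.045,-0.004,0.005],"turn":0,"hand":0.02},{"slide":[0.0458,-0.0045,0.004],"turn":0,"hand":0.02},{"slide":[0,0,0],"turn":0,"hand":0.02}]';python3 -m creep '[{"slide":[0,0,0.03],"turn":0,"hand":0.02},{"slide":[0,0,0.02],"turn":0,"hand":0.02},{"slide":[0,0,0],"turn":0,"hand":0.02}]'; python3 st.py .667 -.196 .05; cat > ov.py <<'E'
from h import *
s=get_state();t=s["tool_pos"]
from scipy.spatial.transform import Rotation as R
for n in("scene","top"):
    d=snapshot(n);f=np.clip(d["frame"][:,:,::-1]*1.5,0,255).astype(np.uint8)
    u,v=proj(d,[.64,-.19,.03])[0].astype(int)
    w,h=85,64
    cv2.imwrite(f"pics/ov_{n}.png",cv2.resize(f[v-h:v+h,u-w:u+w],None,fx=4.5,fy=4.5,interpolation=cv2.INTER_CUBIC))
E
python3 ov.py; cp pics/ov_scene.png pics/t1.png; cp pics/ov_top.png pics/t2.png
```

```text
clock: 34.35
tool_pos: [0.6702, -0.1955, 0.1202]
eef_rot: [0.999, -0.048, -0.007, -0.002]
contact_force: [-1.0, 0.2, -2.8]
opening: 0.326
clock: 34.72
tool_pos: [0.6643, -0.1968, 0.0694]
eef_rot: [0.999, -0.049, -0.011, -0.001]
contact_force: [0.3, 1.1, -2.4]
opening: 0.327
34.725 [ 0.6643 -0.1968  0.0694] yaw -5.577659955539642 zax [-0.0215  0.0027 -0.9998] [ 0.4011  1.0228 -0.3727  1.4231  0.4491  0.8027 -0.2274]
slide to target [ 0.0031 -0.001   0.0193]
```

View pics/t1.png

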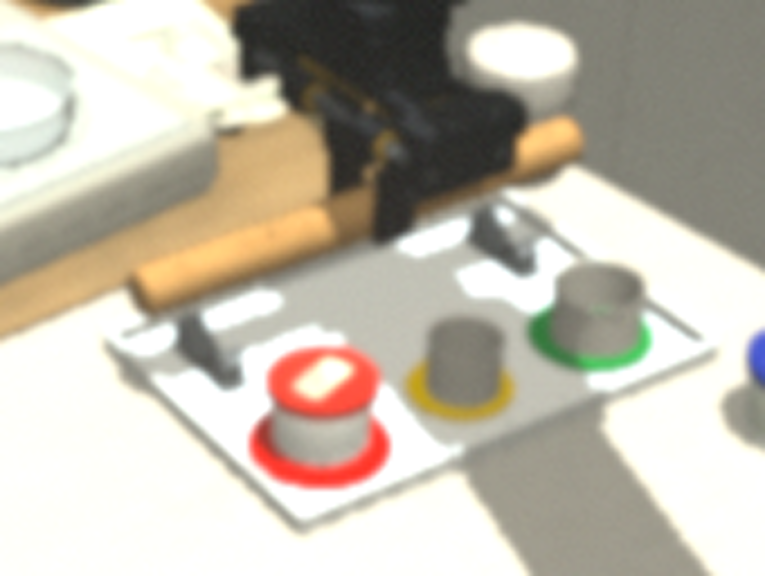

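View pics/t2.png

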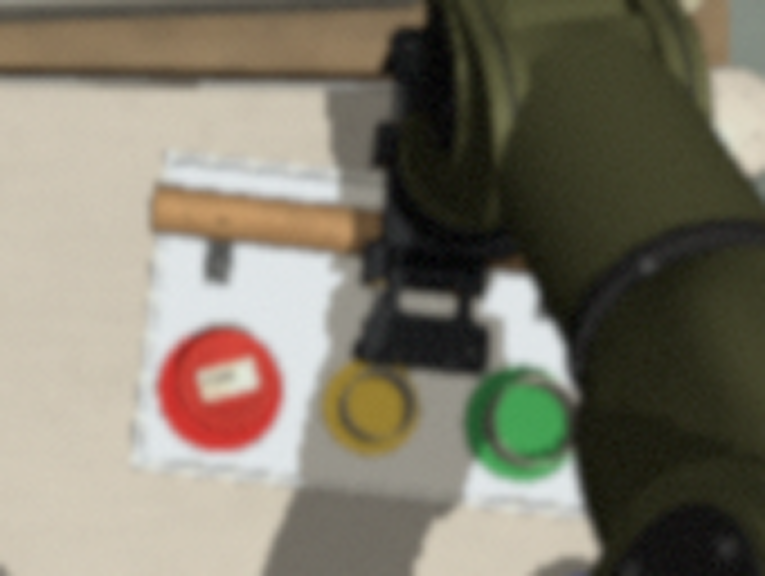

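```bash
cat > pm.py <<'E'
from h import *
np.set_printoptions(precision=4,suppress=True)
import sys
zc=float(sys.argv[1])
pads=dict(scene=np.array([[.5787,-.0876],[.5699,-.1821],[.56,-.2758]]),top=np.array([[.5796,-.0893],[.5708,-.184],[.5614,-.2783]]))
for n in("scene","top"):
    P=pads[n];yy=(P[0]-P[2])/np.linalg.norm(P[0]-P[2]);xx=np.array([yy[1],-yy[0]]);c=P.mean(0)+.095*xx
    d=snapshot(n);C=cloud(d);hsv=cv2.cvtColor(d["frame"],cv2.COLOR_RGB2HSV).astype(int);H,S=hsv[...,0],hsv[...,1]
    q=C[...,:2]-c
    a=q@yy;b=q@xx
    m=(C[...,2]>zc-.005)&(C[...,2]<zc+.03)&(S>85)&(H<25)&(H>5)&(np.abs(b)<.035)&(np.abs(a)<.2)
    p=C[m];A=a[m];B=b[m]
    print(n,len(A),"along",A.min(),A.max(),"mid",(A.min()+A.max())/2)
    # axis from points: lines: x' as function of along, for ends only, top-most points
    for lo,hi in((-.15,-.10),(.05,.10),(.10,.15)):
        s=(A>lo)&(A<hi)
        if s.sum()>8: print("  seg",lo,hi,s.sum(),"x' min/max",np.percentile(B[s],2),np.percentile(B[s],98),"z",np.percentile(C[m][s][:,2],95))
E
python3 pm.py .0698
```

```text
scene 815 along -0.14979161031440527 0.14888213332527978 mid -0.00045473849456274806
  seg -0.15 -0.1 143 x' min/max -0.014814067224581019 0.006544290997318056 z 0.0886816743867398
  seg 0.05 0.1 192 x' min/max -0.014414168757854912 0.008606347715674575 z 0.08755051509200266
  seg 0.1 0.15 216 x' min/max -0.013399962591552763 0.011417064015982343 z 0.08645857268617171
top 437 along -0.06742175379215118 0.14924658198241078 mid 0.0409124140951298
  seg 0.05 0.1 164 x' min/max -0.01091677766722409 0.011154346717158677 z 0.08793887155071486
  seg 0.1 0.15 168 x' min/max -0.011932422823003502 0.011286480423657352 z 0.08763406509738891
```

```bash
python3 -m creep '[{"slide":[0.0008,0,0.02],"turn":0,"hand":0.02},{"slide":[0,0,0.012],"turn":0,"hand":0.02},{"slide":[0,0,0],"turn":0,"hand":0.02},{"slide":[0,0,0],"turn":0,"hand":0.02}]'; python3 st.py .667 -.196 .05;python3 pm.py .036; python3 ov.py; cp pics/ov_scene.png pics/u1.png
```

```text
clock: 35.42
tool_pos: [0.6672, -0.1967, 0.0395]
eef_rot: [0.999, -0.049, -0.008, -0.001]
contact_force: [0.4, -0.1, -1.8]
opening: 0.324
35.425 [ 0.6672 -0.1967  0.0395] yaw -5.6163700383834225 zax [-0.016   0.0022 -0.9999] [ 0.3933  1.0639 -0.3584  1.4236  0.4657  0.7553 -0.2406]
slide to target [-0.0004 -0.0007 -0.0105]
scene 736 along -0.15248651440353586 0.1498330928041663 mid -0.0013267107996847854
  seg -0.15 -0.1 122 x' min/max -0.013683228361536716 0.008339188531085928 z 0.05614358165482422
  seg 0.05 0.1 188 x' min/max -0.014269702232201614 0.009782168848681628 z 0.0549844102045782
  seg 0.1 0.15 211 x' min/max -0.012930601674829206 0.008114927117995864 z 0.05437889643245175
top 417 along -0.0670269182879688 0.14832973932216312 mid 0.040651410517097156
  seg 0.05 0.1 155 x' min/max -0.010912221972734743 0.011004859833940355 z 0.055472664901965875
  seg 0.1 0.15 158 x' min/max -0.01145226399338087 0.012226675776572125 z 0.055074535563407835
```

View pics/u1.png

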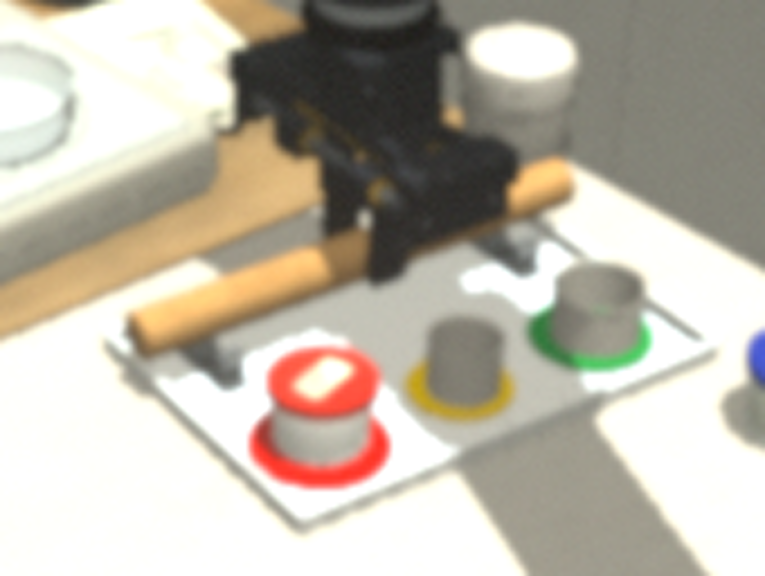

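```bash
python3 -m creep '[{"slide":[-0.001,-0.0005,0.006],"turn":0,"hand":0.02},{"slide":[0,0,0.004],"turn":0,"hand":0.02},{"slide":[0,0,0],"turn":0,"hand":0.02},{"slide":[0,0,0],"turn":0,"hand":0.02}]'; python3 st.py
```

```text
clock: 36.12
tool_pos: [0.6661, -0.1961, 0.0295]
eef_rot: [0.999, -0.049, -0.008, -0.001]
contact_force: [0.2, 0.2, -1.4]
opening: 0.331
36.125 [ 0.6661 -0.1961  0.0295] yaw -5.608371040035757 zax [-0.0159  0.0021 -0.9999] [ 0.3907  1.076  -0.3529  1.4288  0.4715  0.7377 -0.2462]
```

```bash
python3 -m creep '[{"slide":[0,0,0.001],"turn":0,"hand":0.02},{"slide":[0,0,0],"turn":0,"hand":0.02},{"slide":[0,0,0],"turn":0,"hand":0.02}]'; python3 -m creep '[{"slide":[0,0,0],"turn":0,"hand":0.034},{"slide":[0,0,0],"turn":0,"hand":0.04},{"slide":[0,0,0],"turn":0,"hand":0.05},{"slide":[0,0,0],"turn":0,"hand":0.05},{"slide":[0,0,0],"turn":0,"hand":0.05}]'; python3 pm.py .0296
```

```text
clock: 36.5
tool_pos: [0.6663, -0.1961, 0.0292]
eef_rot: [0.999, -0.049, -0.008, -0.001]
contact_force: [-1.6, 1.1, 5.7]
opening: 0.327
clock: 37.12
tool_pos: [0.6659, -0.1961, 0.0285]
eef_rot: [0.999, -0.049, -0.008, -0.001]
contact_force: [0.4, -0.2, 0.3]
opening: 0.566
scene 704 along -0.14602564073865648 0.1505244494470881 mid 0.002249404354215806
  seg -0.15 -0.1 116 x' min/max -0.014599826377506139 0.007883228989853653 z 0.04507693468747026
  seg 0.05 0.1 171 x' min/max -0.015133069352784098 0.004379741875323439 z 0.0453553217927003
  seg 0.1 0.15 201 x' min/max -0.01414024350721498 0.004270863903250337 z 0.04508953669867888
top 410 along -0.06648070097026426 0.14942870423513366 mid 0.0414740016324347
  seg 0.05 0.1 152 x' min/max -0.012144215626829595 0.009800044410729864 z 0.0454566536587231
  seg 0.1 0.15 155 x' min/max -0.013053461545996362 0.011522555525055315 z 0.04554035539144232
```

Contact was felt and the pin's top is at 0.045 m, as expected for a seated pin. Now I lift straight up, retreat and check everything.

```bash
python3 -m creep '[{"slide":[0,0,-0.03],"turn":0,"hand":0.055},{"slide":[0,0,-0.05],"turn":0,"hand":0.055},{"slide":[0,0,-0.05],"turn":0,"hand":0.06},{"slide":[-0.05,0,-0.03],"turn":0,"hand":0.06},{"slide":[-0.05,0.03,0],"turn":0,"hand":0.06}]'; python3 -m creep '[{"slide":[-0.04,0.045,0],"turn":0,"hand":0.06},{"slide":[-0.04,0.045,0],"turn":0,"hand":0.06},{"slide":[-0.03,0.05,0],"turn":0,"hand":0.06},{"slide":[0,0.06,0],"turn":0,"hand":0.06},{"slide":[0,0,0],"turn":0,"hand":0.06}]'; python3 st.py; python3 pm.py .0296; python3 m.py .57 -.183 .022; python3 m.py .56 -.277 .0275; python3 ov.py; cp pics/ov_scene.png pics/v1.png; cp pics/ov_top.png pics/v2.png
```

```text
clock: 37.85
tool_pos: [0.5678, -0.2137, 0.1933]
eef_rot: [0.999, -0.046, -0.005, -0.001]
contact_force: [-0.2, -1.3, 0.0]
opening: 0.681
clock: 38.48
tool_pos: [0.4341, -0.4112, 0.1916]
eef_rot: [0.999, -0.054, -0.008, 0.001]
contact_force: [-0.4, 0.8, -0.2]
opening: 0.681
38.475 [ 0.4341 -0.4112  0.1916] yaw -6.201811149091544 zax [-0.017  -0.0018 -0.9999] [ 0.9305  0.7546 -0.4544  1.6859  0.4402  0.8181  0.1646]
scene 972 along -0.14871727488921105 0.15056086680990044 mid 0.0009217959603446957
  seg -0.15 -0.1 135 x' min/max -0.013251875145148338 0.00618528613231922 z 0.04546411141696123
  seg 0.05 0.1 175 x' min/max -0.01497025125838478 0.004060085427878842 z 0.04560754397881117
  seg 0.1 0.15 203 x' min/max -0.014755967674194797 0.005441968547139877 z 0.04541265162157954
top 912 along -0.14601801472043363 0.1497492663032643 mid 0.0018656257914153318
  seg -0.15 -0.1 146 x' min/max -0.01349259961064853 0.010582500992371513 z 0.04572038973852127
  seg 0.05 0.1 153 x' min/max -0.01231356884603592 0.010003910057757207 z 0.04566705984442869
  seg 0.1 0.15 157 x' min/max -0.013287376510454712 0.011137155277553348 z 0.04550149305402771
scene (array([ 0.5685, -0.1817]), np.float64(0.7010431526011094))
top (array([ 0.57  , -0.1835]), np.float64(0.862708190256599))
scene (array([ 0.5557, -0.2741]), np.float64(0.6401663762387807))
top (array([ 0.5613, -0.2774]), np.float64(0.7207524921051821))
```

View pics/v1.png

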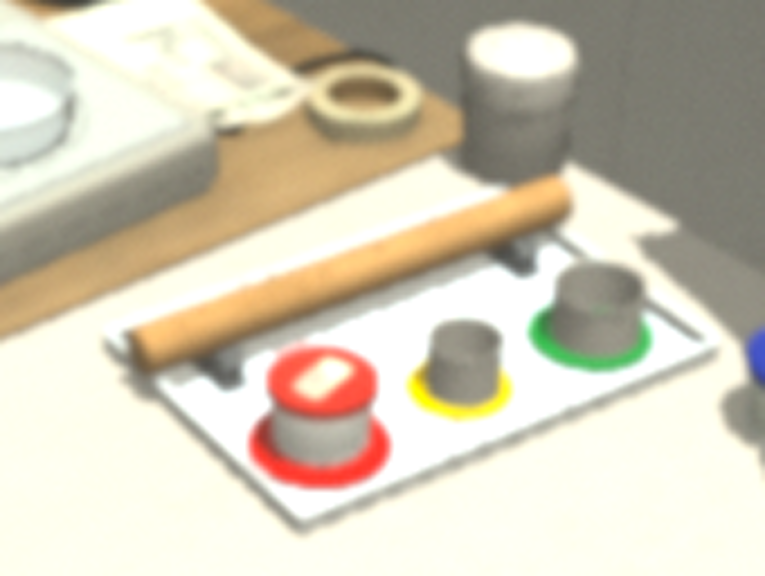

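View pics/v2.png

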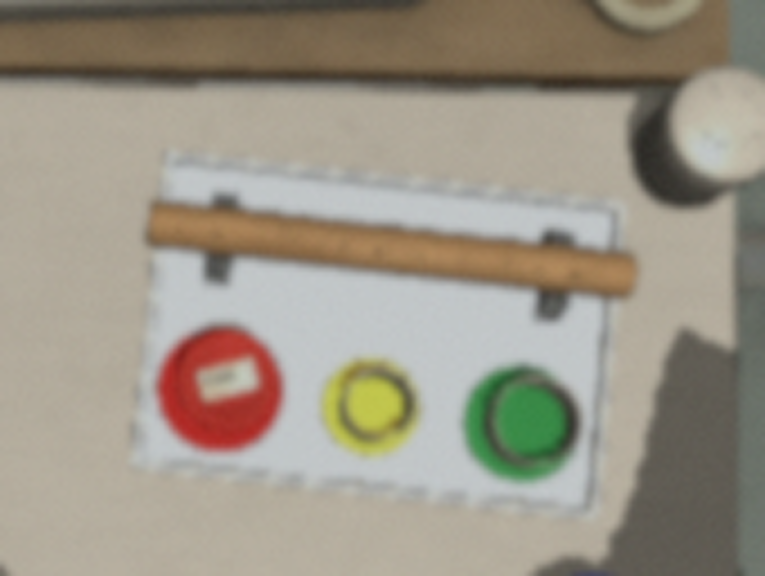

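The scene view shows the pin in both ribs, with the tub at (320,400), the small mould at (465,360) and the middle mould at (597,305), all upright and centred. I'll check the two items that must stay put, then hand in.

```bash
python3 - <<'E'
from h import *
np.set_printoptions(precision=4,suppress=True)
o=dict(np.load("scene.npz"));d=snapshot("scene")
for nm,x,y,r in(("large",.432,.069,.0345),("blue",.43,-.31,.0365)):
    for t,D in(("before",o),("now",d)):
        C=cloud(D);p=C[(np.hypot(C[...,0]-x,C[...,1]-y)<r+.015)&(C[...,2]>.01)&(C[...,2]<.06)]
        print(nm,t,(p.min(0)+p.max(0))/2,p.max(0)[2],len(p))
s=get_state();print(s["clock"],s["contact_force"],np.abs(s["qd"]).max())
E
```

```text
large before [0.4331 0.0681 0.0231] 0.03612574791637346 535
large now [0.4337 0.0689 0.0228] 0.035566738066345804 533
blue before [ 0.4303 -0.3105  0.0306] 0.050804968729154965 713
blue now [ 0.4275 -0.3102  0.0312] 0.05239506431619945 716
38.925 [ 0.1286  0.0243 -0.0684] 0.00480914693684774
```

```bash
python3 - <<'E'
from h import *
o=dict(np.load("top.npz"));d=snapshot("top")
for D in(o,d):
    h=cv2.cvtColor(D["frame"],cv2.COLOR_RGB2HSV).astype(int)
    m=(abs(h[...,0]-117)<10)&(h[...,1]>90);m[:,:400]=0;m[:200]=0;m[280:]=0
    v,u=np.nonzero(m);print(len(u),u.mean(),v.mean())
print(finish_job())
E
```

```text
410 430.609756097561 239.63170731707316
452 436.49557522123894 239.22787610619469
the job is handed in; nothing more can be done
None
```

```bash
python3 - <<'E'
from h import *
o=dict(np.load("top.npz"))
try:d=snapshot("top")
except Exception as e: print(e); raise SystemExit
for D in(o,d):
    h=cv2.cvtColor(D["frame"],cv2.COLOR_RGB2HSV).astype(int)
    m=((abs(h[...,0]-117)<10)&(h[...,1]>90)).astype(np.uint8);m[:,:400]=0;m[:200]=0;m[280:]=0
    k,l,st,ct=cv2.connectedComponentsWithStats(m)
    print([(st[i,4],ct[i].round(1)) for i in range(1,k) if st[i,4]>5])
E
```

```text
the job is handed in; nothing more can be done
```

I packed the kit in the order asked and handed it in at about 39 s of the 99 s allowed. The gripper was open and well clear of everything.

**What I did**
- **Small mould:** on the yellow pad. It first landed about 4 mm off centre, so I re-gripped it and corrected that.
- **Middle mould:** on the green pad. I had to drag it forward on the table first, because a wrist joint reached its limit there.
- **Red tub:** on the red pad.
- **Rolling pin:** laid across both ribs. I slid it out from under the bowl's spout first, then re-gripped it at its middle.

**Last checks**
- **Small mould:** within about 1.5 mm of the pad centre in both cameras.
- **Middle mould:** the cameras disagreed. The top view put it about 1 mm off centre; the scene view's weaker fit said about 4–5 mm.
- **Red tub:** its lid matched the outline expected for a centred tub in both views.
- **Rolling pin:** seated, with its top at 45 mm, and centred along its length to within 1–2 mm.
- **Largest ring mould:** less than 1 mm change from the start.
- **Tub with the blue lid:** not settled.
  - In the scene view its position changed by about 3 mm, which could be depth noise.
  - A last count of blue pixels in the top view shifted by 6 pixels and found more of them. I suspect that is a stray patch near the gripper, which was parked close by.
  - I ran that count in the same script as the hand-in, so I could not look into it. I never touched the tub on purpose and felt no contact near it.

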